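# Shut the glue cupboard and drop its latch bar into the keep

## Robot

A 7-joint arm with a two-finger parallel gripper is mounted at the origin on the work surface. World frame = base frame: x ahead of the robot, y to its left, z up, the work surface at z = 0. Lengths are in m, angles in rad, forces in N, time in s.
With the tool pointing down it reaches from about 0.425 to 0.925 m from the base axis. Payload 6.8 kg.
Tool frame: the origin (TCP) lies on the centre line of the jaws, within the pads' length; the fingertips stand 19 mm ahead of it and the grasp point (between the pads) is the TCP (r.tip_extent is the y of the fingertips in the tool frame, in m); y points along the fingers, z is the direction in which the jaws open and shut, and the axes are right-handed (so a half turn about y gives the same grasp; the last joint's range is limited). The gripper opens to 85 mm and grips with 20 to 120 N. Pads are 22 mm wide; open, the fingers measure 114 mm over their backs; the gripper's body (76 mm by 85 mm) begins 54 mm behind the grasp point. The pads swing forward as they close: fully open they stand 13 mm farther back than shut.
Start: joints at [1.077, 0.477, 0.022, 1.555, -0.011, 1.109, -0.083], TCP at [0.254, -0.625, 0.21] pointing down, gripper open.
Joint ranges: [-2.96, 2.96], [-0.34, 2.1], [-1.41, 1.46], [0.24, 2.44], [-1.37, 4.51], [0.17, 1.92], [-2.96, 2.96]. Speed limits (rad/s): [2.39, 2.39, 3.14, 3.14, 3.14, 3.14, 3.14].

## Interface

Orientations are given as a rotation vector (axis times angle).
In Python, from bench import r gives the robot as it stands. The module is installed in compiled form; this text tells all that it offers.
- The arm moves only by the tool jog_arm, never from a script. Its argument "motion" is a list of rows, each a list of 3 entries, a list of its own where there are three numbers: the opening, from 0 (shut) to 1 (fully open), then the shift along the tool's x, y, z in m, then the turn, a rotation vector about the tool's x, y, z in degrees. A call has 1 to 10 rows; each row shifts and turns the commanded pose from where the row before left it, along the tool's axes as they then stand; what a row does not reach is not made up. A row lasts 1/12 s, in which the tool goes at most 41.7 mm and 7.16 degrees, less where a joint would pass 70% of its speed; a pose out of reach is approached as far as the arm can. A call with a gripper value outside its range is refused whole. The fingers move at their own pace and stop on an object; "force" is the grip in N (left out, the last holds). Time passes only in rows, so rows that do not move let the fingers close. It gives the time, the measured TCP pose, the force and the opening at its end, in the units of the state.
- r.get_obs(): the state, without advancing time (a new reading comes with each control period).
- r.grab_frame(name): name is "scene" or "top" or "wrist"; returns a dict with "image" (480x640x3 uint8, red, green, blue), "range_z" (480x640 float32, m along the optical axis (not along the pixel's ray), 0 where there is no reading), "fx", "fy", "cx", "cy" (pixels), "xyz" and "orientation" of the camera in the world. Camera axes: x right, y down, z forward; pixel columns grow to the right and rows downward; lengths in m; the calibration is good to about 2 mm. A picture is of the moment at which its call begins.
- r.hand_in(): hands the job in, once; it reports no verdict.
The state is a dict: "clock": time; "joints": joint angles; "qvel": joint speeds; "tau": joint torques, N m; "tcp_pos": TCP position; "orientation": TCP orientation; "contact_force": force on the tool from outside, world axes, zero at the start; "moment": the same for the moment, N m; "grip_width": finger opening in m.
Only numpy, scipy, OpenCV 4.12 (cv2) and the standard library are available. Lean on these libraries where they do the work, as an engineer would, in place of code of your own. Each camera call takes 0.05 s, during which the arm holds its last target.

## Task

The door of the small plywood glue cupboard stands ajar: close it and latch it. Raise the latch bar (it has a knob), swing the door in with the bar held above the keep's upturned lip, press the door in against its springy bumper until the bar can go down behind the lip, bring the bar fully down in the keep and let go, so that the latch alone holds the door shut. Never slam or force the bar against the keep, and leave everything else on the bench and on the cupboard where it is.

Things in the scene. Friction and masses are not known exactly. Their poses are not given: they have to be found in the camera images.
- cupboard: plywood bench cupboard fixed to the bench, 180 deep (x) x 320 wide (y) x 262 mm high; origin: centre of its underside; its front looks along its own -x. Front face (stiles; the shut door within 11 mm of flush) at x = -90 mm. The 15 mm door fills y = -146 to +94, z = 12 to 238 mm; the wide stile with the keep is at y = +98 to +160 mm
- door (a joint): door angle, rad: about 0 shut, growing as the free edge (cupboard's +y side) swings out to the front, counterclockwise seen from above. 0.55 kg, stays where it is left. How far in it shuts differs from cupboard to cupboard (the keep's hook slides in and out and is set to suit): with the bar against the hook's back plate it reads -0.042 to +0.042
- latch (a joint): angle of the latch bar on its pivot, rad: 0 = level, lying on the keep's shelf; positive = free end up; -0.05 = hanging with no keep under it; 0.30 = upper end. It turns easily, drops by its own weight (0.24 kg), and must be above 0.13 to pass over the lip
- hinge (a point): point on the door's vertical hinge line, in the plane of the door's front face, 195 mm above the bench (the height of the bar's pivot); fixed in the cupboard at x = -90, y = -147 mm, axes as the cupboard's
- bar: latch bar, dark flat steel, 22 mm high, 6 mm thick, its back 16 and its front 22 mm off the door's face; origin on its pivot, in the plane of the door's face, 137 mm from the hinge line; x into the door (the pivot line), y along the bar to its free end, which is 180 mm from the pivot, past the door's edge and over the stile. More than 18 N between bar and keep is forcing it
- knob (a point): grip point of the knob near the latch bar's free end: a round dark steel peg, 18 mm diameter, square to the door, standing out to 72 mm off the door's face, with a 28 mm collar 33 to 38 mm off. The point is on its centre line, 50 mm off the door's face, 165 mm from the pivot, 302 mm from the hinge line along the door. x points into the door, y along the bar to its free end
- keep: steel keep's base plate on the wide stile; origin on the stile's face at y = +117, z = 195 mm in the cupboard's frame, axes as the cupboard's. On it is a U-shaped hook, 16 mm wide in y: tall back plate (stops the bar), level shelf, its top 11 mm below the origin, and a square upturned lip (no ramp) 5 mm thick, 14 mm high.
- lip (a point): nominal place of the back face of the keep's lip, 4 mm below the keep's origin, 24.3 mm out from the stile, axes as the cupboard's; the back plate's face is 8.3 mm behind it. It is a mark on the cupboard: the real hook (back plate, shelf, lip, bumper) is set anywhere up to 11 mm further in or out, which no pose tells. Between plate and lip the bar has about 2 mm of play
- bumper_face (a point): nominal face of the springy foam bumper on the keep's hook, behind the door's free edge, 235 mm from the hinge line, axes as the cupboard's; the hook's setting of up to 11 mm in or out shifts it too. The door meets it 6 mm before the bar meets the back plate; it pushes the door out with about 2.5 N at first touch, 7 N at the plate. When latched it holds the bar against the lip
- tape_roll: roll of paper masking tape, 90 mm outside, 30 mm high, lying on the cupboard's top; origin: centre of its underside. Bystander
- paint_tin: plain pale metal paint tin, 70 mm diameter, 100 mm high, standing on the bench in front of the cupboard's wide stile. Bystander
- glue_bottle: white glue bottle with a black cap, 52 mm diameter, 150 mm high, standing on the bench. Bystander
- screwdriver: black-handled screwdriver, 200 mm, lying on the bench. Bystander
- wrench: steel spanner, 200 mm, lying on the bench. Bystander
- paintbrush: paintbrush with a wooden handle, 220 mm, lying on the bench. Bystander
- offcut: plywood offcut 140 x 100 x 18 mm, lying on the bench. Bystander
- jar: glass jar with a steel lid, 68 mm diameter, 90 mm high, standing on the bench. Bystander

How it is judged:
On the way, in this order (a step that is already met when the one before it is completed fails the run):
1. the door is brought in to the keep with the latch bar held up above the lip (value of joint door below 0.07 rad and value of joint latch above 0.11 rad), for 0.1 s.
2. the latch bar is down on the keep's shelf with the door shut (value of joint latch between -0.02 and 0.03 rad and value of joint door below 0.06 rad), for 0.2 s.
At the end, for the whole second after the job is handed in: the door is shut (door angle below 0.06 rad), the latch bar lies level on the keep's shelf behind the lip (latch angle between -0.02 and 0.03 rad), both at rest and held by the latch alone (all of step 2 and velocity of joint door between -0.05 and 0.05 rad/s and velocity of joint latch between -0.1 and 0.1 rad/s); the robot touches nothing.
It fails at once if the latch bar bears on the keep with more than 18 N (slammed or forced against its back plate, jammed on the lip or forced down) (contact force between bar and keep above 18 N).
It fails at once if a bystander is moved by more than 30 mm (distance of any of tape_roll, paint_tin, glue_bottle, screwdriver, wrench, paintbrush, offcut, jar from where it was at the start of the episode above 0.03 m).
It also fails if it takes over 66 s, if anything falls off the work surface, if the arm or the gripper's body presses on something with over 40 N, if the wrist force passes 120 N, or if a joint passes its speed limit or range.

## Working session

There is one attempt and no reset: what is moved stays moved. The work goes in short steps, Python scripts to look and compute and a tool call to move; the robot and the scene stay as the last step left them, time stands still between calls to the robot, and variables do not carry over. Pictures are saved under pics/ and viewed, and the job is handed in when it is done.

Besides the shell and the picture viewer there is one more tool, called as a command line: name --argument value ..., lists and objects as JSON in quotes. jog_arm: Moves the arm, as the interface text tells. Its arguments: {"type":"object","properties":{"motion":{"type":"array","items":{"type":"array"}},"force":{"type":"number"}},"required":["motion"]}

```bash
mkdir -p pics; ls; python3 - <<'E'
from bench import r
import cv2
o=r.get_obs()
for k,v in o.items(): print(k,v)
print(r.tip_extent)
for n in ["scene","top","wrist"]:
    f=r.grab_frame(n); cv2.imwrite(f"pics/{n}0.png",f["image"][:,:,::-1]); print(n,f["fx"],f["fy"],f["cx"],f["cy"],f["xyz"],f["orientation"])
E
```

```text
pics
clock 0.0
joints [ 1.07689475  0.47777841  0.02232422  1.55647282 -0.0114932   1.10932398
 -0.08311467]
qvel [-0.00090158 -0.00187098 -0.00166016 -0.00182189 -0.0014908  -0.00038132
 -0.00047754]
tau [-8.36161894e-05 -5.96447361e+01  1.60763685e+00 -2.81189060e+01
  1.23854616e-02  9.47127293e-03 -4.84498287e-06]
tcp_pos [ 0.25374826 -0.62478783  0.20943099]
orientation [-0.39318497  2.01207441 -2.00841011]
contact_force [-0.42015234 -0.91080953 -0.01004635]
moment [ 0.00808019 -0.01536326 -0.00567264]
grip_width 0.0852629608587781
0.019
scene 548.7849283694561 548.7849283694561 322.0179042341999 231.52619014289604 [1.20703331 0.09661699 1.10154402] [-1.63583    -2.09664206  0.6893547 ]
top 581.3445211903359 581.3445211903359 313.56146749204527 242.50009785983227 [ 0.43928415 -0.0677022   1.51822812] [-2.16853445  2.21586007 -0.05554115]
wrist 355.95007022285864 355.95007022285864 312.8830244044455 241.02898739102983 [ 0.3254842  -0.59478805  0.37177371] [ 2.38350156 -1.60356231 -0.25494406]
```

View pics/scene0.png

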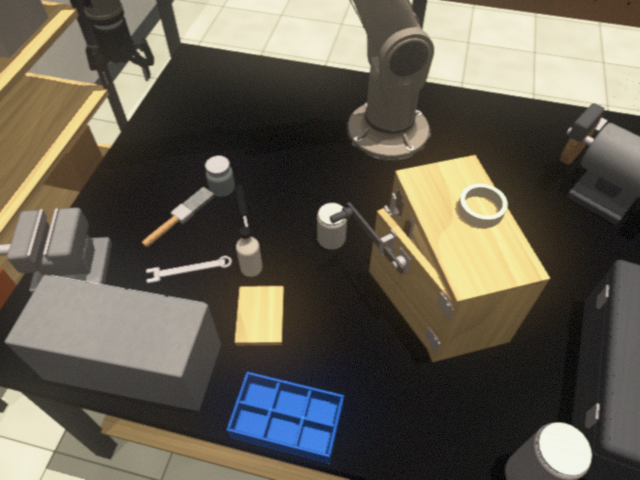

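View pics/top0.png

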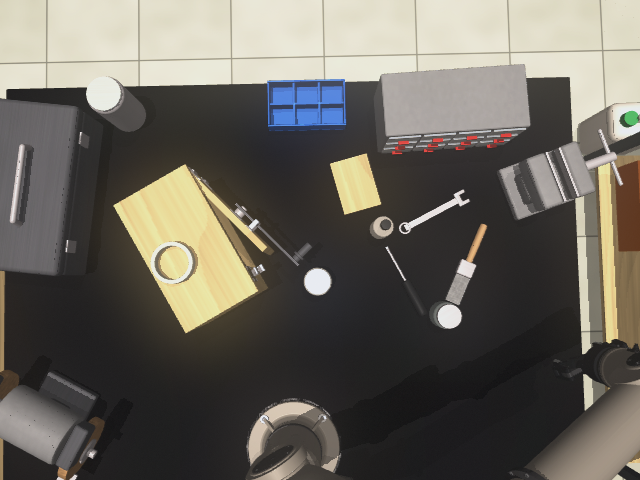

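View pics/wrist0.png

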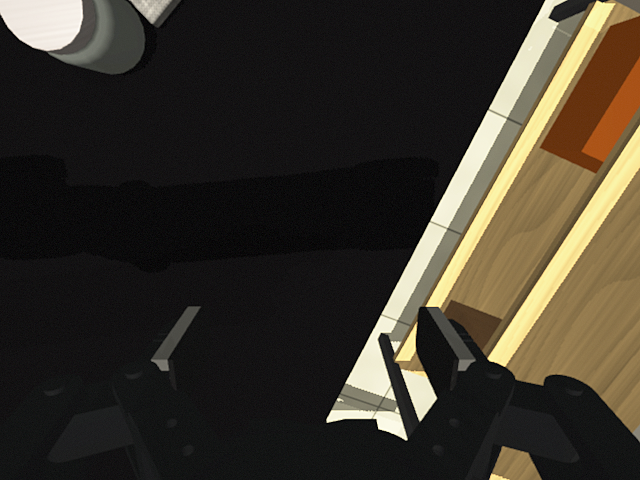

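The top view shows the cupboard top with corners near (114,205), (185,165), (267,290) and (186,333). The door is ajar, with its knob near (303,250), right by the paint tin at (317,281). Next I'll measure these.

```bash
cat > h.py <<'E'
from bench import r
import numpy as np, cv2
from scipy.spatial.transform import Rotation as R
def cloud(f):
    z=f["range_z"]; v,u=np.mgrid[:480,:640]
    p=np.stack([(u-f["cx"])/f["fx"]*z,(v-f["cy"])/f["fy"]*z,z],-1)
    return p@R.from_rotvec(f["orientation"]).as_matrix().T+np.array(f["xyz"])
E
python3 - <<'E'
from h import *
for n in ["top","scene"]:
    f=r.grab_frame(n); P=cloud(f); ok=f["range_z"]>0
    np.savez(f"{n}0.npz",P=P,img=f["image"],ok=ok)
    x,y,z=P[...,0],P[...,1],P[...,2]
    m=ok&(abs(z-.262)<.008)&(y>0)&(y<.6)&(x>.2)&(x<.9)
    m=cv2.morphologyEx(m.astype(np.uint8),cv2.MORPH_OPEN,np.ones((5,5)))
    c=max(cv2.findContours(m,0,2)[0],key=cv2.contourArea)
    mm=np.zeros_like(m);cv2.drawContours(mm,[c],-1,1,-1)
    pts=P[(m>0)&(mm>0)]
    q=cv2.minAreaRect((pts[:,:2]*1000).astype(np.float32)); print(n,len(pts),q,cv2.boxPoints(q).round(1).tolist(), np.median(pts[:,2]))
    # bench height
    b=ok&(x>.3)&(x<.8)&(y<-.05)&(y>-.3); print('bench z',np.median(z[b]))
    # things above bench in the region near knob
    for zz in [(.18,.225),(.08,.115)]:
        m=ok&(z>zz[0])&(z<zz[1])&(x>.25)&(x<.9)&(y>-.15)&(y<.4)
        m=m.astype(np.uint8); k,l,s,ce=cv2.connectedComponentsWithStats(m)
        for i in range(1,k):
            if s[i,4]>15:
                pp=P[l==i]; print(zz,s[i],pp.mean(0).round(3),pp.min(0).round(3),pp.max(0).round(3))
E
```

```text
top 10668 ((502.6226806640625, 214.84109497070312), (320.8237609863281, 181.91856384277344), 28.960298538208008) [[318.20001220703125, 216.8000030517578], [406.29998779296875, 57.599998474121094], [687.0, 212.89999389648438], [598.9000244140625, 372.1000061035156]] 0.2620127462525279
bench z 0.0017325675166008914
(0.18, 0.225) [110  80  15  31 281] [0.866 0.389 0.188] [0.831 0.372 0.18 ] [0.9   0.4   0.196]
(0.18, 0.225) [194 171 118  95 584] [0.537 0.04  0.201] [ 0.46  -0.058  0.18 ] [0.678 0.202 0.225]
(0.18, 0.225) [247 264  18  27 134] [0.444 0.068 0.195] [0.406 0.05  0.18 ] [0.465 0.087 0.224]
(0.08, 0.115) [122  93  16  30 136] [0.854 0.381 0.098] [0.827 0.372 0.08 ] [0.894 0.4   0.115]
(0.08, 0.115) [199 176  12  13  23] [0.674 0.204 0.092] [0.658 0.19  0.083] [0.685 0.214 0.111]
(0.08, 0.115) [255 233  17  21  23] [0.516 0.056 0.105] [0.493 0.04  0.095] [0.542 0.079 0.115]
(0.08, 0.115) [304 267  28  29 624] [ 0.422 -0.07   0.099] [ 0.387 -0.105  0.08 ] [ 0.456 -0.038  0.112]
(0.08, 0.115) [257 275   8  15  18] [0.422 0.067 0.096] [0.405 0.06  0.083] [0.44  0.077 0.111]
scene
[... 208 characters left out ...]
9389648438], [599.5999755859375, 376.29998779296875]] 0.2615188490645116
bench z 0.0007386198270336042
(0.18, 0.225) [385 183  30  41 386] [0.45  0.081 0.199] [0.405 0.053 0.18 ] [0.471 0.12  0.225]
(0.18, 0.225) [ 330  203  213  120 2943] [0.595 0.155 0.202] [ 0.46  -0.055  0.18 ] [0.689 0.373 0.225]
(0.18, 0.225) [536 424  17  40 484] [0.872 0.39  0.188] [0.836 0.378 0.18 ] [0.9   0.4   0.197]
(0.08, 0.115) [318 203  29  28 488] [ 0.432 -0.071  0.096] [ 0.389 -0.102  0.08 ] [ 0.46  -0.033  0.105]
(0.08, 0.115) [ 372  247  154   99 1336] [0.619 0.201 0.098] [0.501 0.042 0.08 ] [0.688 0.375 0.115]
(0.08, 0.115) [517 442  12  35 195] [0.88  0.38  0.098] [0.848 0.376 0.08 ] [0.9   0.388 0.115]
```

```bash
python3 - <<'E'
import cv2
a=cv2.imread('pics/top0.png')[140:340,170:370]; cv2.imwrite('pics/topc.png',cv2.resize(a,(600,600),interpolation=cv2.INTER_CUBIC))
a=cv2.imread('pics/scene0.png')[160:360,300:500]; cv2.imwrite('pics/scenec.png',cv2.resize(a,(600,600),interpolation=cv2.INTER_CUBIC))
E
```

```text
(no output)
```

View pics/topc.png

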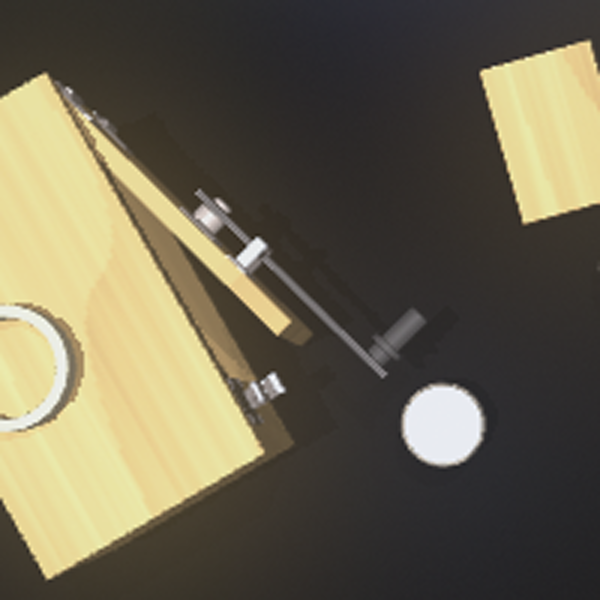

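View pics/scenec.png

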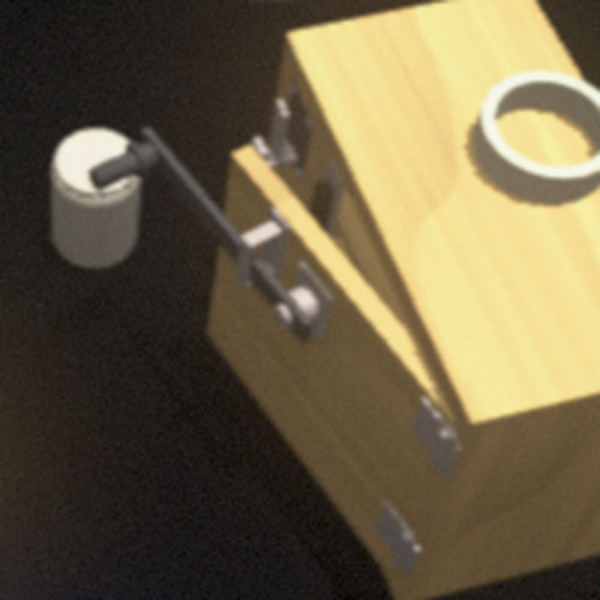

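```bash
python3 - <<'E'
from h import *
o=r.get_obs(); print(R.from_rotvec(o["orientation"]).as_matrix().round(3))
for n in ["top","scene"]:
    d=np.load(n+"0.npz");P=d["P"];ok=d["ok"];img=d["img"].astype(int)
    psi=np.radians(119.1);ex=np.array([np.cos(psi),np.sin(psi)]);ey=np.array([-ex[1],ex[0]])
    C=np.array([.503,.2155]); H=C-.09*ex-.147*ey; print("hinge",H,ex,ey)
    q=P[...,:2]-H
    a=q@ey; b=-(q@ex); z=P[...,2]  # along shut door, outward
    rho=np.hypot(a,b); th=np.arctan2(b,a)
    # door top edge
    m=ok&(abs(z-.238)<.004)&(rho>.1)&(rho<.24)&(th>.1)&(th<.6); print("doortop",m.sum(),th[m].min(),np.percentile(th[m],[5,50,95]))
    aa,bb=a[m],b[m]; 
    if m.sum()>20:
        L=cv2.fitLine(np.stack([aa,bb],1).astype(np.float32)*1000,2,0,.01,.01).ravel(); print("line",L, np.arctan2(L[1],L[0]))
    m=ok&(abs(z-.195)<.02)&(rho>.25)&(rho<.34)&(th>.15)&(th<.8)
    T=.31
    s=a*np.cos(T)+b*np.sin(T); t=-a*np.sin(T)+b*np.cos(T)
    for i in range(0,1):
        S=s[m];Tt=t[m];Z=z[m]
        bar=(Tt<.03)&(S<.29)
        L=cv2.fitLine(np.stack([a[m][bar],b[m][bar]],1).astype(np.float32)*1000,2,0,.01,.01).ravel(); print("bar line",L,np.arctan2(L[1],L[0]),bar.sum(),"t",np.median(Tt[bar]),"ztop",np.percentile(Z[bar],90))
        k=Tt>.042
        print("peg s",np.percentile(S[k],[2,50,98]),"t",Tt[k].max(),"z",np.percentile(Z[k],[50,98]),k.sum())
E
```

```text
[[-0.927 -0.     0.376]
 [-0.376  0.001 -0.926]
 [ 0.    -1.    -0.001]]
hinge [0.6752147 0.2083518] [-0.48633538  0.87377222] [-0.87377222 -0.48633538]
doortop 371 0.11921005725159796 [0.16550833 0.22277819 0.26370596]
line [  0.9641468    0.26536942 167.54929     38.065193  ] 0.26858705
bar line [9.7004575e-01 2.4292229e-01 2.5520634e+02 8.8433571e+01] 0.24537726 50 t 0.006372933470059655 ztop 0.20242296863669315
peg s [0.2968649  0.30613944 0.31455026] t 0.05724567606396662 z [0.19333858 0.20110134] 57
hinge [0.6752147 0.2083518] [-0.48633538  0.87377222] [-0.87377222 -0.48633538]
doortop 488 0.11684986690934346 [0.15341405 0.22024181 0.26265115]
line [  0.96581346   0.25923806 163.17303     36.318615  ] 0.26223323
bar line [  0.90689397   0.42135894 255.94154     91.2302    ] 0.43494326 117 t 0.0081435847376162 ztop 0.19983240807986807
peg s [0.29315872 0.29879677 0.30853559] t 0.057885416747368204 z [0.19179185 0.19670855] 67
```

```bash
python3 - <<'E'
from h import *
psi=np.radians(119.1);ex=np.array([np.cos(psi),np.sin(psi)]);ey=np.array([-ex[1],ex[0]])
H=np.array([.503,.2155])-.09*ex-.147*ey
for T in [.255,.265,.275]:
  dd=np.cos(T)*ey-np.sin(T)*ex; nn=-np.sin(T)*ey-np.cos(T)*ex
  print("T",T,"d",dd.round(3),"n",nn.round(3),"knob50",(H+.302*dd+.05*nn).round(4),"grip58",(H+.302*dd+.058*nn).round(4))
  for n in ["top","scene"]:
    D=np.load(n+"0.npz");P=D["P"];ok=D["ok"]; z=P[...,2]; q=P[...,:2]-H; s=q@dd;t=q@nn
    m=ok&(abs(z-.195)<.03)&(s>.25)&(s<.34)&(t>0)&(t<.1)
    k=m&(t>.042); b=m&(t<.027)&(s<.285)
    print(n,"peg s",np.percentile(s[k],[2,50,98]).round(4),"t",np.percentile(t[k],[50,98]).round(4),"z",np.percentile(z[k],[50,98]).round(4),k.sum(),"bar t",np.percentile(t[b],[5,50,95]).round(4),b.sum(), "sMax",s[m].max())
for T in [.05,0,-.04]:
  dd=np.cos(T)*ey-np.sin(T)*ex; nn=-np.sin(T)*ey-np.cos(T)*ex
  print(T,(H+.302*dd+.058*nn).round(4))
E
```

```text
T 0.255 d [-0.723 -0.691] n [ 0.691 -0.723] knob50 [ 0.4915 -0.0365] grip58 [ 0.497  -0.0423]
top peg s [0.2942 0.3035 0.3114] t [0.059  0.0735] z [0.1934 0.2011] 112 bar t [0.0188 0.0212 0.0236] 44 sMax 0.3181043626566156
scene peg s [0.2899 0.2952 0.3059] t [0.0594 0.0739] z [0.1924 0.1975] 130 bar t [0.0184 0.0229 0.0245] 94 sMax 0.31613562620156105
T 0.265 d [-0.716 -0.698] n [ 0.698 -0.716] knob50 [ 0.4939 -0.0383] grip58 [ 0.4995 -0.044 ]
top peg s [0.2945 0.304  0.312 ] t [0.0576 0.0704] z [0.1934 0.2012] 101 bar t [0.016  0.0179 0.021 ] 43 sMax 0.3183089323973353
scene peg s [0.2906 0.2959 0.3067] t [0.0574 0.071 ] z [0.1923 0.1972] 121 bar t [0.0158 0.0203 0.0217] 94 sMax 0.3163099014950295
T 0.275 d [-0.709 -0.705] n [ 0.705 -0.709] knob50 [ 0.4964 -0.0401] grip58 [ 0.502  -0.0458]
top peg s [0.295  0.3046 0.3125] t [0.0561 0.0674] z [0.1934 0.2012] 90 bar t [0.0133 0.0153 0.0184] 43 sMax 0.31848167151007184
scene peg s [0.2912 0.2965 0.3066] t [0.0562 0.068 ] z [0.1921 0.1973] 108 bar t [0.0133 0.0175 0.019 ] 94 sMax 0.31645254606193923
0.05 [ 0.4497 -0.0007]
0 [0.4395 0.0108]
-0.04 [0.4318 0.0204]
```

jog_arm --motion '[[1, [0, -0.01, 0], [0, -7, 0]], [1, [0, -0.01, 0], [0, -7, 0]], [1, [0, -0.01, 0], [0, -7, 0]], [1, [0, -0.01, 0], [0, -7, 0]], [1, [0, -0.01, 0], [0, -7, 0]], [1, [0, -0.01, 0], [0, -7, 0]], [1, [0, -0.01, 0], [0, -7, 0]], [1, [0, -0.01, 0], [0, -7, 0]], [1, [0, -0.01, 0], [0, -7, 0]], [1, [0, 0, 0], [0, -7, 0]]]'

```text
clock: 1.08
tcp_pos: [0.2544, -0.6262, 0.3028]
orientation: [-1.23, 1.175, -1.181]
contact_force: [-0.1, -0.5, 0.6]
grip_width: 0.0851
```

jog_arm --motion '[[1, [0, 0, 0], [0, -7, 0]], [1, [0, 0, 0], [0, -7, 0]], [1, [0, 0, 0], [0, -7, 0]], [1, [0, 0, 0], [0, -7, 0]], [1, [0, 0, 0], [0, -7, 0]], [1, [0, 0, 0], [0, -7, 0]], [1, [0, 0, 0], [0, 0, 0]]]'

```text
clock: 1.67
tcp_pos: [0.2538, -0.6254, 0.3002]
orientation: [-1.479, 0.623, -0.623]
contact_force: [-0.6, 0.6, 0.4]
grip_width: 0.0854
```

```bash
cat >> h.py <<'E'
psi=np.radians(119.1);ex=np.array([np.cos(psi),np.sin(psi),0]);ey=np.array([-ex[1],ex[0],0])
H=np.array([.503,.2155,0.195])-.09*ex-.147*ey
def dn(T): return np.cos(T)*ey-np.sin(T)*ex, -np.sin(T)*ey-np.cos(T)*ex
def pose():
    o=r.get_obs(); M=R.from_rotvec(o["orientation"]); return np.array(o["tcp_pos"]),M,o
def grip(T,L,out=.058,bias=np.zeros(3)):
    d,n=dn(T); p=H+d*(.137+.165*np.cos(L))+n*out; p[2]=.195+.165*np.sin(L); return p+bias,d,n
def tgt(p,T):
    # tool axes z=-d,y down,x=n
    d,n=dn(T); M=np.stack([n,[0,0,-1],-d],1); q,Mc,o=pose()
    Mc_=Mc.as_matrix()
    print("clock",o["clock"],"tcp",q.round(4),"F",np.round(o["contact_force"],2),"grip",o["grip_width"],"j",np.round(o["joints"],2))
    print("shift tool mm",(Mc_.T@(p-q)*1000).round(1),"turn deg(tool)",np.degrees(R.from_matrix(Mc_.T@M).as_rotvec()).round(2))
E
python3 - <<'E'
from h import *
p,d,n=grip(.262,-.05); print(p,d,n); p[2]=.30; tgt(p,.262)
E
```

```text
[ 0.49890208 -0.04335706  0.18675344] [-0.71798667 -0.69605685  0.        ] [ 0.69605685 -0.71798667 -0.        ]
clock 1.6667 tcp [ 0.2538 -0.6254  0.3002] F [-0.65  0.58  0.39] grip 0.08538754959922547 j [ 1.34  0.44 -0.36  1.42  0.16  1.31  1.75]
shift tool mm [-2.450e+02  4.000e-01  5.821e+02] turn deg(tool) [-0.02  0.22 -0.02]
```

jog_arm --motion '[[1, [-0.014, 0, 0.034], [0, 0, 0]], [1, [-0.014, 0, 0.034], [0, 0, 0]], [1, [-0.014, 0, 0.034], [0, 0, 0]], [1, [-0.014, 0, 0.034], [0, 0, 0]], [1, [-0.014, 0, 0.034], [0, 0, 0]], [1, [-0.014, 0, 0.034], [0, 0, 0]], [1, [-0.014, 0, 0.034], [0, 0, 0]], [1, [-0.014, 0, 0.034], [0, 0, 0]], [1, [-0.014, 0, 0.034], [0, 0, 0]], [1, [-0.014, 0, 0.034], [0, 0, 0]]]'

```text
clock: 2.5
tcp_pos: [0.401, -0.2866, 0.3006]
orientation: [-1.478, 0.629, -0.63]
contact_force: [0.5, -0.2, 0.2]
grip_width: 0.0855
```

jog_arm --motion '[[1, [-0.014, 0, 0.034], [0, 0, 0]], [1, [-0.014, 0, 0.034], [0, 0, 0]], [1, [-0.014, 0, 0.034], [0, 0, 0]], [1, [-0.014, 0, 0.034], [0, 0, 0]], [1, [-0.014, 0, 0.034], [0, 0, 0]], [1, [-0.014, 0, 0.034], [0, 0, 0]], [1, [-0.014, 0, 0.034], [0, 0, 0]], [1, [0, 0, 0], [0, 0, 0]], [1, [0, 0, 0], [0, 0, 0]]]'

```text
clock: 3.25
tcp_pos: [0.5039, -0.0497, 0.3005]
orientation: [-1.478, 0.625, -0.625]
contact_force: [0.4, -1.4, -0.5]
grip_width: 0.0851
```

```bash
python3 - <<'E'
from h import *
p,d,n=grip(.262,-.05); p[2]=.30; tgt(p,.262)
for T in [0]:
    p,d,n=grip(T,.2); p[2]=.3;tgt(p,T)
for k in ["wrist","scene"]: cv2.imwrite(f"pics/{k}1.png",r.grab_frame(k)["image"][:,:,::-1])
E
```

```text
clock 3.25 tcp [ 0.5039 -0.0497  0.3005] F [ 0.4  -1.36 -0.53] grip 0.08507455548550236 j [ 0.65  0.19 -0.76  1.8   0.14  1.21  0.62]
shift tool mm [-8.   0.5  0.8] turn deg(tool) [-0.05  0.09 -0.02]
clock 3.25 tcp [ 0.5039 -0.0497  0.3005] F [ 0.4  -1.36 -0.53] grip 0.08507455548550236 j [ 0.65  0.19 -0.76  1.8   0.14  1.21  0.62]
shift tool mm [-87.3   0.6  -0.8] turn deg(tool) [-0.05 15.1  -0.02]
```

View pics/wrist1.png

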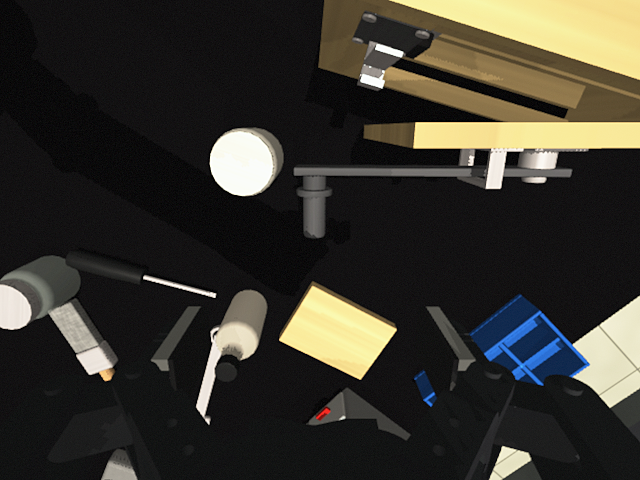

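View pics/scene1.png

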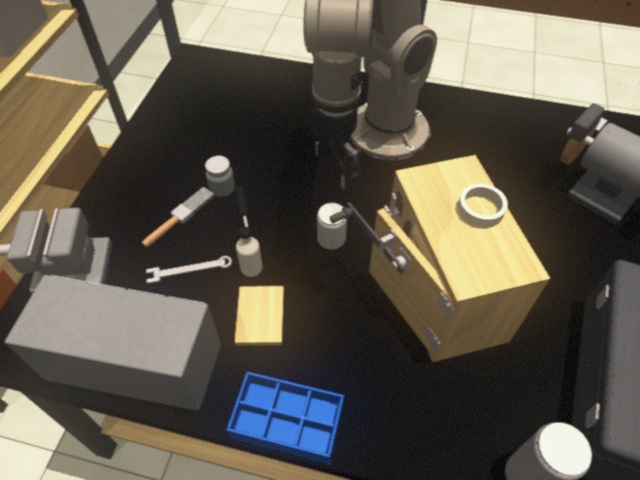

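The wrist view shows the bar's peg at (314,215), the collar at (314,191), the tin at (244,161) and the keep's hook at (375,68). The peg and hook are both clear, so I'll measure them from this view.

```bash
python3 - <<'E'
from h import *
f=r.grab_frame("wrist");P=cloud(f);ok=f["range_z"]>0
d,n=dn(.262)
q=P-H; s=q@d;t=q@n;z=P[...,2]
def st(name,v0,v1,u0,u1,zlo=.1):
    m=np.zeros((480,640),bool);m[v0:v1,u0:u1]=1;m&=ok&(z>zlo)
    print(name,m.sum(),"s",np.percentile(s[m],[2,50,98]).round(4),"t",np.percentile(t[m],[2,50,98]).round(4),"z",np.percentile(z[m],[2,50,98]).round(4))
st("peg",205,240,295,335,.15); st("bar",160,180,330,460,.15); st("barL",160,180,330,370,.15); st("barR",160,180,420,460,.15);st("doortop",124,146,420,600,.2)
st("tip",160,180,290,310,.15)
# cupboard frame of hook
a=q@ey;b=-(q@ex)
m=np.zeros((480,640),bool);m[35:95,350:410]=1;m&=ok
img=f["image"].astype(int)
for v in range(40,94,3):
    for u in (364,370,376,384,392): print(f"{1000*a[v,u]-264:.0f},{1000*b[v,u]:.0f},{1000*z[v,u]-195:.0f}|",end=" ")
    print(v)
a_=cv2.resize(f["image"][0:130,300:460,::-1],(800,650)[:1]+(600,),interpolation=cv2.INTER_CUBIC);cv2.imwrite("pics/hook.png",a_)
E
```

```text
peg 676 s [0.294  0.3027 0.3106] t [0.0455 0.0571 0.0693] z [0.1871 0.1931 0.1954]
bar 1422 s [0.2012 0.2459 0.2917] t [0.0146 0.0168 0.0206] z [0.1826 0.1987 0.2019]
barL 435 s [0.2648 0.2786 0.293 ] t [0.0147 0.0169 0.0207] z [0.1815 0.1973 0.1991]
barR 439 s [0.1991 0.2131 0.2275] t [0.0145 0.0167 0.0204] z [0.1849 0.2004 0.2024]
doortop 3873 s [0.133  0.1857 0.2385] t [-0.0131 -0.0073 -0.0001] z [0.2184 0.2366 0.238 ]
tip 161 s [0.3087 0.3124 0.3176] t [0.0148 0.0178 0.0257] z [0.1802 0.1955 0.1973]
14,1,-19| 10,-1,-22| 7,1,-12| 1,-1,-11| -3,-1,-6| 40
12,-1,-37| 8,-2,-35| 6,2,-12| 7,13,40| 2,12,39| 43
11,-1,-47| 9,4,-16| 9,13,25| 6,15,39| 2,13,39| 46
10,-2,-58| 9,7,-11| 9,15,28| 5,15,33| 1,15,37| 49
8,-2,-68| 8,9,-12| 8,15,22| 4,15,27| -0,15,32| 52
7,-2,-79| 9,14,3| 6,15,13| 2,15,19| -2,15,26| 55
5,-2,-90| 8,15,0| 5,15,5| 1,15,13| -3,15,19| 58
4,-1,-100| 7,15,-9| 3,15,-4| -1,15,3| -5,15,11| 61
2,-2,-116| 6,16,-12| 2,15,-13| -3,15,-5| -37,-25,-197| 64
9,18,-17| 5,18,-13| 1,17,-13| -4,16,-11| -36,-19,-185| 67
9,21,-12| 5,20,-13| 1,19,-11| -5,17,-11| -38,-17,-187| 70
9,24,-4| 6,24,1| 0,21,-11| -5,19,-11| -38,-13,-185| 73
9,27,2| 5,26,2| 1,25,2| -4,23,2| -40,-11,-186| 76
8,28,0| 4,27,-1| 1,27,3| -5,25,1| -40,-7,-184| 79
34,68,267| 3,28,-6| -0,28,0| -5,27,1| -42,-5,-187| 82
-12,5,-198| -19,4,-197| -2,28,-11| -6,28,-1| -43,-1,-185| 85
-13,9,-195| -20,7,-197| -27,5,-196| -36,2,-198| -46,0,-197| 88
-14,12,-197| -21,10,-195| -28,8,-195| -37,6,-196| -47,3,-196| 91
```

View pics/hook.png

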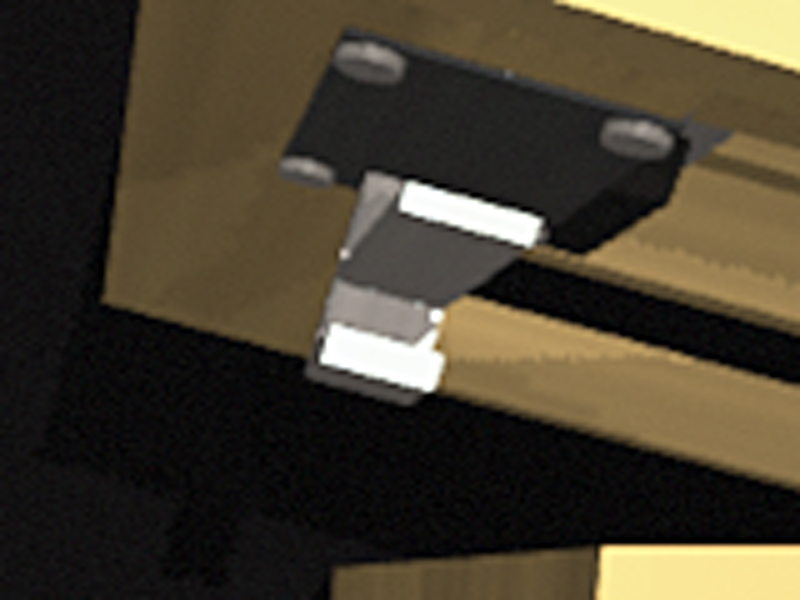

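Measured results:
- **Hook:** the back plate is about 15 mm out from the stile and the lip's back face about 23.5 mm, with the lip top at +2 mm. That is close to nominal, so the latched door angle should be about 0.
- **Peg:** it lies where the hinge model puts it.

Next I'll descend and grip it.

jog_arm --motion '[[1, [-0.008, 0, 0], [0, 0, 0]], [1, [0, 0.02, 0], [0, 0, 0]], [1, [0, 0.02, 0], [0, 0, 0]], [1, [0, 0.02, 0], [0, 0, 0]], [1, [0, 0.02, 0], [0, 0, 0]], [1, [0, 0.015, 0], [0, 0, 0]], [1, [0, 0.01, 0], [0, 0, 0]], [1, [0, 0.009, 0], [0, 0, 0]], [1, [0, 0, 0], [0, 0, 0]], [1, [0, 0, 0], [0, 0, 0]]]'

```text
clock: 4.23
tcp_pos: [0.4979, -0.0467, 0.1866]
orientation: [-1.478, 0.627, -0.627]
contact_force: [0.7, 0.3, 0.0]
grip_width: 0.0855
```

```bash
python3 - <<'E'
from h import *
p,d,n=grip(.262,-.05); tgt(p,.262)
cv2.imwrite("pics/wrist2.png",r.grab_frame("wrist")["image"][:,:,::-1])
E
```

```text
clock 4.2333 tcp [ 0.4979 -0.0467  0.1866] F [0.73 0.31 0.04] grip 0.08554380138490908 j [ 0.6   0.3  -0.74  1.95  0.24  0.98  0.51]
shift tool mm [-1.7 -0.1  3.1] turn deg(tool) [-0.   -0.05  0.  ]
```

View pics/wrist2.png

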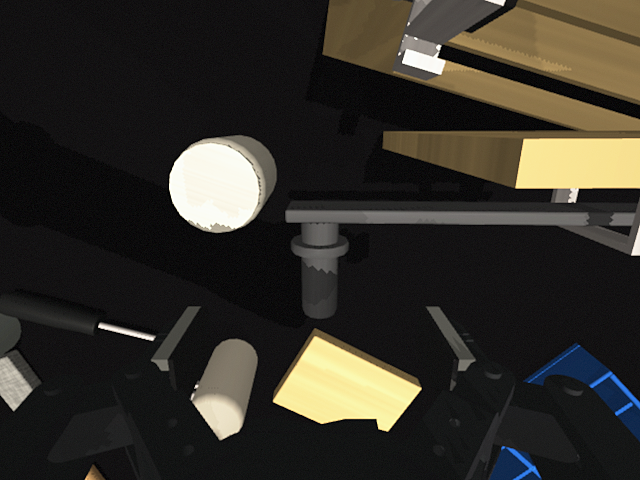

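```bash
python3 - <<'E'
from h import *
f=r.grab_frame("wrist"); q,M,o=pose(); Rc=R.from_rotvec(f["orientation"]).as_matrix()
def pr(p):
    c=Rc.T@(p-f["xyz"]); return (f["fx"]*c[0]/c[2]+f["cx"],f["fy"]*c[1]/c[2]+f["cy"],c[2])
print(np.round(pr(q),1)); A=M.as_matrix()
for v in ([0,.019,0],[-.011,0,0],[.011,0,0],[0,0,.0425],[0,0,-.0425]): print(v,np.round(pr(q+A@np.array(v)),1))
print("cam in tool",A.T@(f["xyz"]-q),(A.T@Rc).round(2))
P=cloud(f);d,n=dn(.262);Q=P-H;s=Q@d;t=Q@n;z=P[...,2]
m=np.zeros((480,640),bool);m[262:316,300:340]=1;m&=(f["range_z"]>0)&(z>.15)
print(np.percentile(s[m],[2,50,98]),np.percentile(t[m],[2,50,98]),np.percentile(z[m],[50,98]))
m[:]=0;m[300:370,150:200]=1;m&=(f["range_z"]>0)&(z>.12)
L=(P[m]-q)@A;print("pad pts tool",np.percentile(L,[2,50,98],axis=0).round(4))
E
```

```text
[3.137e+02 2.937e+02 2.000e-01]
[0, 0.019, 0] [3.137e+02 2.784e+02 2.000e-01]
[-0.011, 0, 0] [3.137e+02 2.734e+02 2.000e-01]
[0.011, 0, 0] [3.136e+02 3.132e+02 2.000e-01]
[0, 0, 0.0425] [3.984e+02 2.938e+02 2.000e-01]
[0, 0, -0.0425] [2.290e+02 2.936e+02 2.000e-01]
cam in tool [-7.93297556e-02 -1.62106714e-01 -2.96276681e-05] [[-0.    0.95  0.3 ]
 [ 0.   -0.3   0.95]
 [ 1.    0.   -0.  ]]
[0.29365196 0.30219521 0.31055425] [0.04106658 0.0540186  0.06824453] [0.19315698 0.19503641]
pad pts tool [[-0.013  -0.0732 -0.0558]
 [-0.011  -0.0565 -0.045 ]
 [ 0.0026 -0.0396 -0.0428]]
```

jog_arm --motion '[[1, [-0.001, 0, 0.003], [0, 0, 0]], [1, [0, 0, 0], [0, 0, 0]], [0.3, [0, 0, 0], [0, 0, 0]], [0, [0, 0, 0], [0, 0, 0]], [0, [0, 0, 0], [0, 0, 0]], [0, [0, 0, 0], [0, 0, 0]], [0, [0, 0, 0], [0, 0, 0]], [0, [0, 0, 0], [0, 0, 0]], [0, [0, 0, 0], [0, 0, 0]]]' --force 35

```text
clock: 5.08
tcp_pos: [0.4993, -0.0437, 0.1864]
orientation: [-1.479, 0.626, -0.626]
contact_force: [-0.8, -0.3, -0.2]
grip_width: 0.0006
```

```bash
python3 - <<'E'
from h import *
p,d,n=grip(.262,-.05); tgt(p,.262)
p,d,n=grip(.262,.22); tgt(p,.262)
cv2.imwrite("pics/wrist3.png",r.grab_frame("wrist")["image"][:,:,::-1])
E
```

```text
clock 5.0833 tcp [ 0.4993 -0.0437  0.1864] F [-0.75 -0.28 -0.22] grip 0.0006128477534490088 j [ 0.59  0.3  -0.74  1.95  0.25  0.98  0.5 ]
shift tool mm [-0.5 -0.4 -0. ] turn deg(tool) [ 0.   -0.01 -0.  ]
clock 5.0833 tcp [ 0.4993 -0.0437  0.1864] F [-0.75 -0.28 -0.22] grip 0.0006128477534490088 j [ 0.59  0.3  -0.74  1.95  0.25  0.98  0.5 ]
shift tool mm [ -0.5 -44.6   3.7] turn deg(tool) [ 0.   -0.01 -0.  ]
```

View pics/wrist3.png

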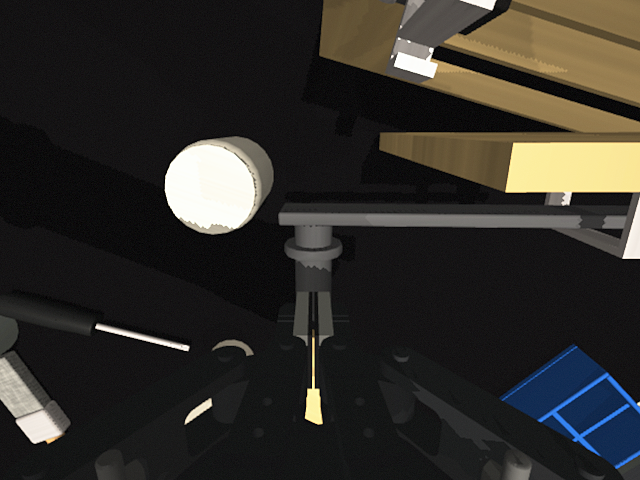

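```bash
python3 - <<'E'
from h import *
f=r.grab_frame("wrist"); q,M,o=pose();A=M.as_matrix();P=cloud(f);L=(P-q)@A*1000
for v in range(262,345,5): print(v,[L[v,u].round(0).astype(int).tolist() for u in (300,306,322,328)], f["range_z"][v,300])
f=r.grab_frame("top");P=cloud(f);cv2.imwrite("pics/top3.png",cv2.resize(f["image"][190:330,220:380,::-1],(800,600)[:2],interpolation=cv2.INTER_CUBIC))
f=r.grab_frame("scene");cv2.imwrite("pics/scene3.png",cv2.resize(f["image"][120:270,270:470,::-1],(800,600),interpolation=cv2.INTER_CUBIC))
E
```

```text
262 [[-19, -6, -6], [-20, -8, -3], [-19, -6, 4], [-18, -4, 7]] 0.1673256
267 [[-16, -5, -6], [-16, -6, -3], [-17, -8, 4], [-16, -4, 7]] 0.16857353
272 [[-14, -6, -6], [-14, -7, -3], [-15, -7, 4], [-14, -5, 7]] 0.1687914
277 [[-11, -5, -6], [-13, -9, -3], [-12, -7, 4], [-11, -4, 7]] 0.17064571
282 [[-9, -6, -6], [-10, -8, -3], [-9, -6, 4], [-8, -4, 7]] 0.17019387
287 [[-6, -5, -6], [-7, -7, -3], [-6, -6, 4], [-6, -5, 7]] 0.17206585
292 [[-12, -24, -6], [-12, -23, -3], [-12, -24, 4], [-3, -5, 7]] 0.15185727
297 [[-12, -28, -6], [-12, -27, -3], [-12, -29, 4], [-13, -29, 6]] 0.1486529
302 [[-12, -32, -5], [-12, -33, -3], [-12, -33, 4], [-12, -33, 6]] 0.14470364
307 [[-12, -37, -5], [-12, -37, -3], [-12, -37, 3], [-11, -36, 6]] 0.139226
312 [[-12, -41, -5], [-12, -41, -3], [-12, -41, 3], [-12, -41, 6]] 0.13579085
317 [[-12, -44, -5], [-13, -45, -3], [-12, -44, 3], [-12, -45, 6]] 0.13284358
322 [[-12, -48, -5], [-12, -48, -3], [-12, -48, 3], [-12, -49, 5]] 0.12949432
327 [[-12, -51, -5], [-12, -52, -3], [-11, -51, 3], [-12, -51, 5]] 0.12620005
332 [[-12, -55, -5], [-13, -56, -2], [-13, -56, 3], [-13, -56, 5]] 0.12293376
337 [[-12, -57, -4], [-11, -57, -2], [-12, -57, 3], [-13, -59, 5]] 0.12089477
342 [[-14, -63, -4], [-10, -57, -2], [-13, -62, 3], [-13, -63, 5]] 0.11401693
```

View pics/scene3.png

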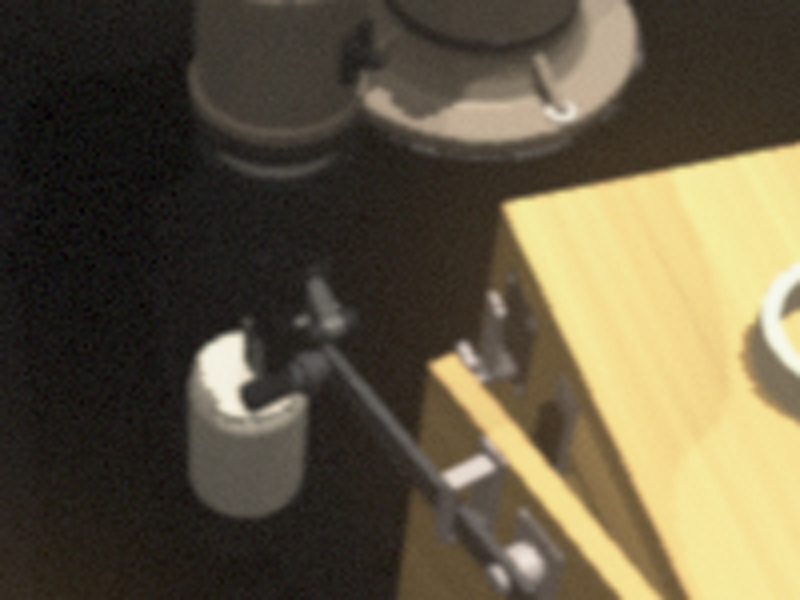

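View pics/top3.png

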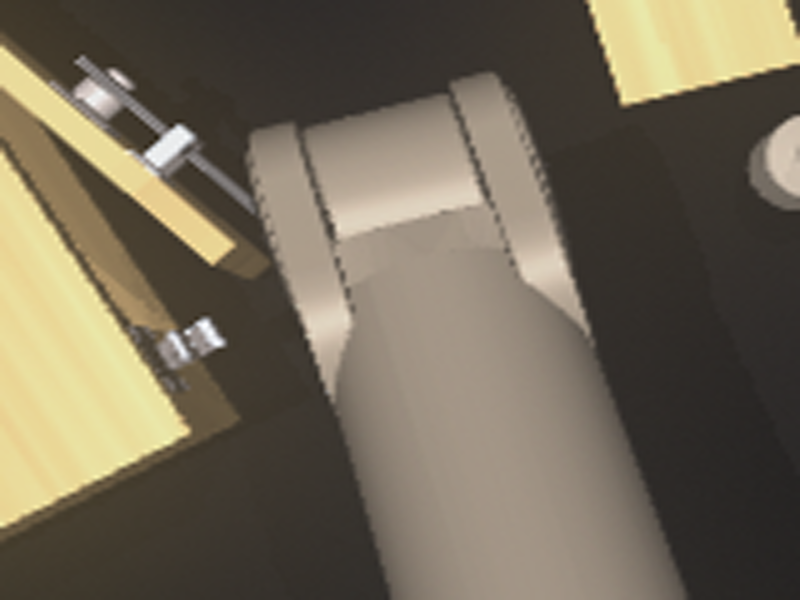

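```bash
python3 - <<'E'
from h import *
f=r.grab_frame("wrist"); a=f["image"][210:360,220:420,::-1].astype(float)
a=np.clip(255*(a/255)**.5,0,255).astype(np.uint8)
cv2.imwrite("pics/w3z.png",cv2.resize(a,(800,600),interpolation=cv2.INTER_CUBIC))
f=r.grab_frame("scene");a=f["image"][170:245,300:400,::-1].astype(float);a=np.clip(255*(a/255)**.5,0,255).astype(np.uint8)
cv2.imwrite("pics/s3z.png",cv2.resize(a,(800,600),interpolation=cv2.INTER_CUBIC))
q,M,o=pose();A=M.as_matrix();P=cloud(f);L=(P-q)@A*1000
m=(abs(L[...,0])<25)&(abs(L[...,2])<20)&(L[...,1]<25)&(L[...,1]>-60)&(f["range_z"]>0)
vs,us=np.nonzero(m)
for v in range(vs.min(),vs.max()+1,2):
    w=us[vs==v]
    print(v,[(int(u),*L[v,u].round(0).astype(int)) for u in w[::3]])
E
```

```text
200 [(331, np.int64(11), np.int64(-57), np.int64(-4))]
202 [(331, np.int64(10), np.int64(-50), np.int64(-4))]
204 [(331, np.int64(10), np.int64(-43), np.int64(-5)), (334, np.int64(11), np.int64(-57), np.int64(8))]
206 [(331, np.int64(11), np.int64(-40), np.int64(-3)), (334, np.int64(12), np.int64(-53), np.int64(9)), (337, np.int64(7), np.int64(-54), np.int64(13))]
208 [(331, np.int64(11), np.int64(-34), np.int64(-2)), (334, np.int64(10), np.int64(-44), np.int64(8)), (337, np.int64(6), np.int64(-46), np.int64(13))]
210 [(331, np.int64(11), np.int64(-26), np.int64(-3)), (334, np.int64(9), np.int64(-36), np.int64(7)), (337, np.int64(7), np.int64(-42), np.int64(14)), (340, np.int64(0), np.int64(-38), np.int64(14)), (343, np.int64(-8), np.int64(-33), np.int64(14)), (346, np.int64(-21), np.int64(-16), np.int64(6))]
212 [(333, np.int64(11), np.int64(-28), np.int64(5)), (336, np.int64(8), np.int64(-35), np.int64(13)), (339, np.int64(2), np.int64(-34), np.int64(15)), (342, np.int64(-13), np.int64(-11), np.int64(3)), (345, np.int64(-22), np.int64(-4), np.int64(2)), (348, np.int64(-23), np.int6
[... 602 characters left out ...]
np.int64(8)), (348, np.int64(-21), np.int64(-5), np.int64(14))]
218 [(330, np.int64(13), np.int64(-2), np.int64(-1)), (333, np.int64(10), np.int64(-7), np.int64(5)), (336, np.int64(5), np.int64(-8), np.int64(9)), (339, np.int64(-2), np.int64(-5), np.int64(10)), (342, np.int64(-10), np.int64(0), np.int64(9)), (346, np.int64(-20), np.int64(8), np.int64(9)), (349, np.int64(-24), np.int64(4), np.int64(14))]
220 [(331, np.int64(12), np.int64(2), np.int64(1)), (334, np.int64(11), np.int64(-6), np.int64(10)), (337, np.int64(3), np.int64(-2), np.int64(10)), (340, np.int64(-5), np.int64(5), np.int64(9))]
222 [(332, np.int64(14), np.int64(1), np.int64(7)), (335, np.int64(7), np.int64(4), np.int64(9))]
```

View pics/w3z.png

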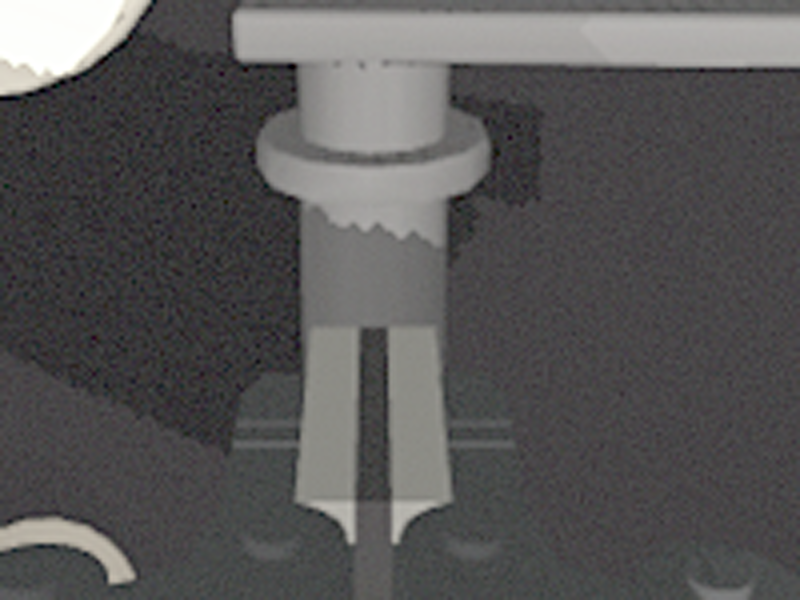

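View pics/s3z.png

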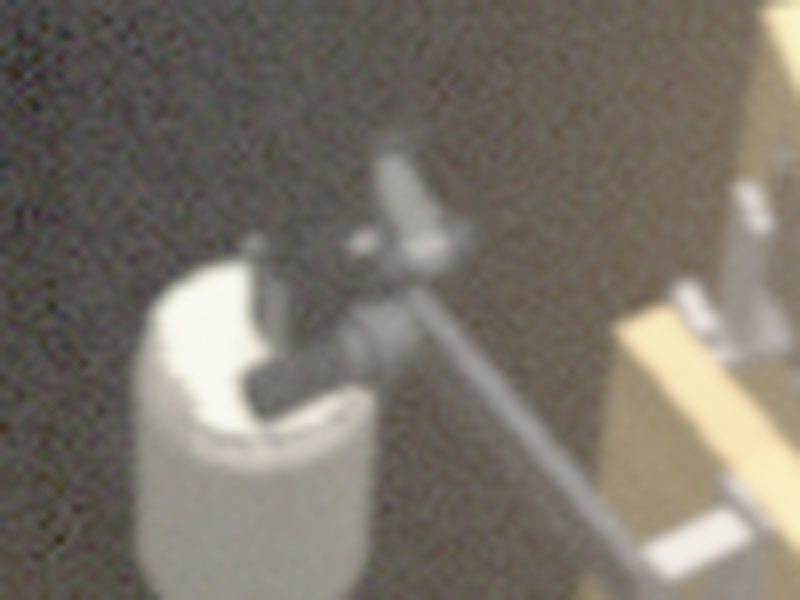

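The close-up shows the shut fingers ending at about (375,327) in the zoomed picture, above the peg and not around it. The depth data from both views puts the fingertips about 23 mm behind the reported TCP, not 19 mm ahead of it, so the stated tip extent doesn't match this tool. I'll treat the real grasp point as y ≈ -40 mm, reopen, and lower by 38 mm.

jog_arm --motion '[[1, [0, 0, 0], [0, 0, 0]], [1, [0, 0, 0], [0, 0, 0]], [1, [0, 0, 0], [0, 0, 0]], [1, [0, 0, 0], [0, 0, 0]], [1, [0, 0, 0], [0, 0, 0]], [1, [0, 0, 0], [0, 0, 0]], [1, [0, 0, 0], [0, 0, 0]]]'

```text
clock: 5.97
tcp_pos: [0.4993, -0.0437, 0.1864]
orientation: [-1.479, 0.626, -0.626]
contact_force: [-0.4, 0.8, -0.4]
grip_width: 0.0832
```

jog_arm --motion '[[1, [0, 0.01, 0], [0, 0, 0]], [1, [0, 0.01, 0], [0, 0, 0]], [1, [0, 0.01, 0], [0, 0, 0]], [1, [0, 0.008, 0], [0, 0, 0]], [1, [0, 0, 0], [0, 0, 0]], [1, [0, 0, 0], [0, 0, 0]]]'

```text
clock: 6.47
tcp_pos: [0.4988, -0.0436, 0.1475]
orientation: [-1.479, 0.627, -0.624]
contact_force: [-0.7, 0.5, -0.2]
grip_width: 0.0853
```

```bash
python3 - <<'E'
from h import *
p,d,n=grip(.262,-.05,bias=np.array([0,0,-.038])); tgt(p,.262)
f=r.grab_frame("wrist"); cv2.imwrite("pics/wrist4.png",f["image"][:,:,::-1])
P=cloud(f);d,n=dn(.262);Q=P-H;s=Q@d;t=Q@n;z=P[...,2];ok=f["range_z"]>0
q,M,o=pose();A=M.as_matrix();L=(P-q)@A*1000
m=ok&(abs(L[...,2])<20)&(abs(L[...,0])<15)&(abs(z-.19)<.02)
print("peg s",np.percentile(s[m],[2,50,98]),"z",np.percentile(z[m],[50,98]),"tool z of peg",np.percentile(L[m][:,2],[2,50,98]),m.sum(),"x",np.percentile(L[m][:,0],[2,98]))
E
```

```text
clock 6.4667 tcp [ 0.4988 -0.0436  0.1475] F [-0.69  0.51 -0.18] grip 0.08533809326271227 j [ 0.57  0.35 -0.72  1.99  0.3   0.9   0.46]
shift tool mm [-0.  -1.2  0.2] turn deg(tool) [ 0.05  0.01 -0.09]
peg s [0.29347962 0.30203637 0.31038773] z [0.19313104 0.1949489 ] tool z of peg [-8.74190442 -0.39178528  8.16714767] 2613 x [-14.5697927   10.65374318]
```

View pics/wrist4.png

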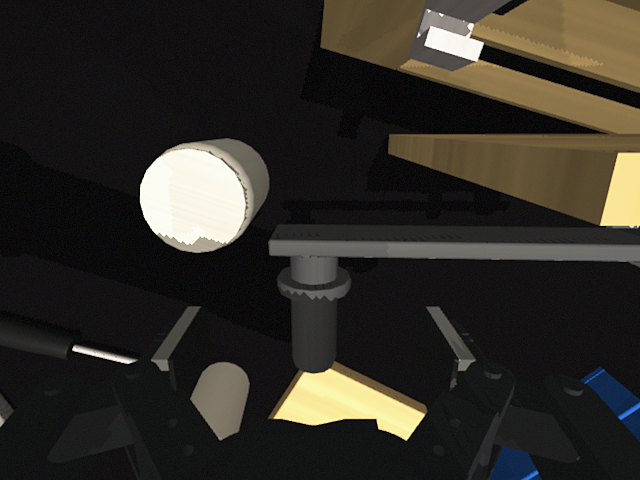

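The peg (314,335) now sits between the pads (165 and 465), level with their depth in the view. Closing.

jog_arm --motion '[[0.3, [0, 0, 0], [0, 0, 0]], [0.3, [0, 0, 0], [0, 0, 0]], [0, [0, 0, 0], [0, 0, 0]], [0, [0, 0, 0], [0, 0, 0]], [0, [0, 0, 0], [0, 0, 0]], [0, [0, 0, 0], [0, 0, 0]], [0, [0, 0, 0], [0, 0, 0]]]' --force 35

```text
clock: 7.1
tcp_pos: [0.4995, -0.0437, 0.1487]
orientation: [-1.479, 0.626, -0.626]
contact_force: [-0.6, -0.4, 2.0]
grip_width: 0.0166
```

```bash
python3 - <<'E'
from h import *
p,d,n=grip(.262,-.05,bias=np.array([0,0,-.038])); tgt(p,.262)
p,d,n=grip(.262,.2,bias=np.array([0,0,-.038])); tgt(p,.262)
f=r.grab_frame("wrist"); cv2.imwrite("pics/wrist5.png",f["image"][:,:,::-1])
E
```

```text
clock 7.1 tcp [ 0.4995 -0.0437  0.1487] F [-0.6  -0.38  2.  ] grip 0.016646419239797913 j [ 0.57  0.35 -0.72  1.99  0.3   0.9   0.46]
shift tool mm [-0.7 -0.1 -0.2] turn deg(tool) [-0.01 -0.01  0.02]
clock 7.1 tcp [ 0.4995 -0.0437  0.1487] F [-0.6  -0.38  2.  ] grip 0.016646419239797913 j [ 0.57  0.35 -0.72  1.99  0.3   0.9   0.46]
shift tool mm [ -0.7 -41.1   2.9] turn deg(tool) [-0.01 -0.01  0.02]
```

View pics/wrist5.png

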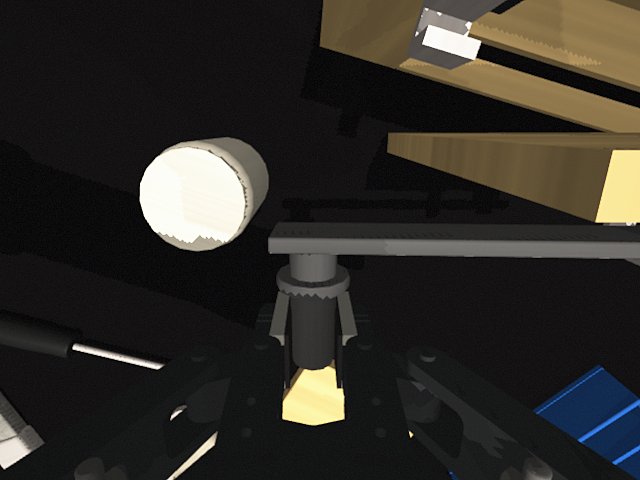

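jog_arm --motion '[[0, [0, -0.005, 0], [0, 0, 0]], [0, [0, -0.005, 0], [0, 0, 0]], [0, [0, -0.005, 0], [0, 0, 0]], [0, [0, -0.005, 0], [0, 0, 0]], [0, [0, -0.005, 0.0005], [0, 0, 0]], [0, [0, -0.005, 0.0005], [0, 0, 0]], [0, [0, -0.005, 0.001], [0, 0, 0]], [0, [0, -0.006, 0.001], [0, 0, 0]], [0, [0, 0, 0], [0, 0, 0]], [0, [0, 0, 0], [0, 0, 0]]]'

```text
clock: 7.98
tcp_pos: [0.5016, -0.042, 0.1897]
orientation: [-1.479, 0.626, -0.627]
contact_force: [-1.6, -0.9, -2.8]
grip_width: 0.0168
```

```bash
cat >> h.py <<'E'
B=np.array([0,0,-.038])
def barL(T):
    f=r.grab_frame("wrist");P=cloud(f);d,n=dn(T);Q=P-H;s=Q@d;t=Q@n;z=P[...,2];ok=f["range_z"]>0
    m=ok&(t>.015)&(t<.024)&(s>.20)&(s<.318)&(z>.17)&(z<.29)
    ss=s[m];zz=z[m]
    bins=np.arange(.2,.318,.008);X=[];Y=[]
    for b in bins:
        k=(ss>=b)&(ss<b+.008)
        if k.sum()>8: X.append(b+.004);Y.append(np.percentile(zz[k],90))
    c=np.polyfit(X,Y,1);print("bar slope L=",np.arctan(c[0]).round(4),"n",len(X), "height at hook bottom", np.polyval(c,.264)-.022,"t med",np.median(t[m]))
    return f
E
python3 - <<'E'
from h import *
p,d,n=grip(.262,.2,bias=B); tgt(p,.262)
f=barL(.262); cv2.imwrite("pics/wrist6.png",f["image"][:,:,::-1])
E
```

```text
clock 7.9833 tcp [ 0.5016 -0.042   0.1897] F [-1.64 -0.9  -2.81] grip 0.016779019896189375 j [ 0.59  0.3  -0.74  1.94  0.25  0.99  0.5 ]
shift tool mm [-0.9 -0.1  0.2] turn deg(tool) [ 0.01 -0.03  0.05]
bar slope L= 0.1727 n 15 height at hook bottom 0.2072603050527547 t med 0.01659240754454193
```

View pics/wrist6.png

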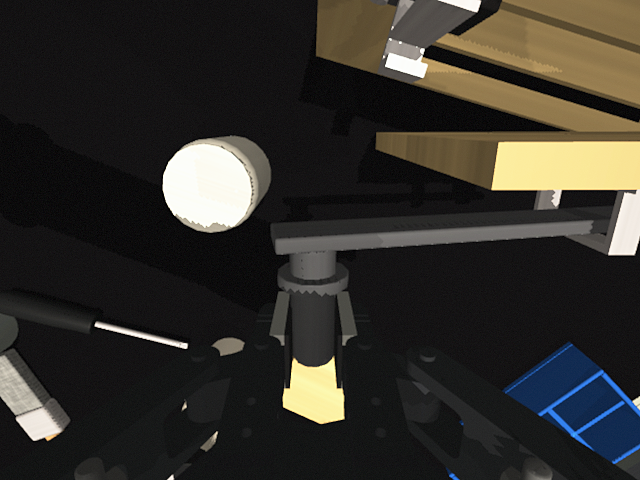

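```bash
python3 - <<'E'
from h import *
def rel(T0,T1,L=.2,out=.058):
    a,d,n=grip(T0,L,out);b,_,_=grip(T1,L,out); M=np.stack([n,[0,0,-1],-d],1); print(T0,T1,(M.T@(b-a)*1000).round(3),np.degrees(T0-T1))
rel(.262,.242);rel(.062,.042);rel(.262,.062); rel(.02,.017453-.0+.0-.0)
E
```

```text
0.262 0.242 [-5.985  0.    -1.1  ] 1.1459155902616476
0.062 0.042 [-5.985  0.    -1.1  ] 1.1459155902616462
0.262 0.062 [-60.501   0.     -5.568] 11.459155902616466
0.02 0.017453 [-0.761  0.    -0.147] 0.14593235041982072
```

jog_arm --motion '[[0, [-0.003, 0, -0.0006], [0, 0.6, 0]], [0, [-0.006, 0, -0.0011], [0, 1.15, 0]], [0, [-0.006, 0, -0.0011], [0, 1.15, 0]], [0, [-0.006, 0, -0.0011], [0, 1.15, 0]], [0, [-0.006, 0, -0.0011], [0, 1.15, 0]], [0, [-0.006, 0, -0.0011], [0, 1.15, 0]], [0, [-0.006, 0, -0.0011], [0, 1.15, 0]], [0, [-0.003, 0, -0.0006], [0, 0.6, 0]], [0, [0, 0, 0], [0, 0, 0]]]'

```text
clock: 8.78
tcp_pos: [0.4672, -0.0144, 0.1893]
orientation: [-1.444, 0.736, -0.735]
contact_force: [-2.9, -2.1, -1.7]
grip_width: 0.0169
```

```bash
python3 - <<'E'
from h import *
p,d,n=grip(.122,.2,bias=B); tgt(p,.122)
f=barL(.122); cv2.imwrite("pics/wrist7.png",f["image"][:,:,::-1])
E
```

```text
clock 8.7833 tcp [ 0.4672 -0.0144  0.1893] F [-2.89 -2.11 -1.74] grip 0.016871687544297867 j [ 0.56  0.24 -0.75  2.02  0.2   0.96  0.34]
shift tool mm [ 0.5 -0.5  0.6] turn deg(tool) [ 0.07 -0.1  -0.  ]
bar slope L= 0.1804 n 15 height at hook bottom 0.207215007483507 t med 0.017490890994179286
```

View pics/wrist7.png

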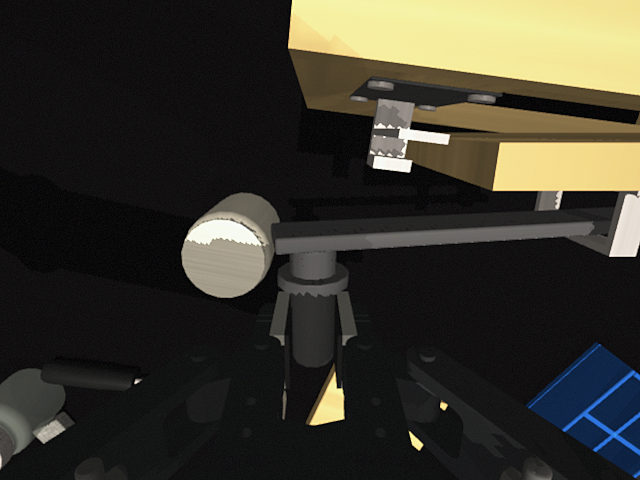

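jog_arm --motion '[[0, [-0.003, 0, -0.0003], [0, 0.55, 0]], [0, [-0.005, 0, -0.0008], [0, 0.95, 0]], [0, [-0.005, 0, -0.0008], [0, 0.95, 0]], [0, [-0.005, 0, -0.0008], [0, 0.95, 0]], [0, [-0.003, 0, -0.0005], [0, 0.6, 0]], [0, [-0.0015, 0, -0.0003], [0, 0.3, 0]], [0, [0, 0, 0], [0, 0, 0]], [0, [0, 0, 0], [0, 0, 0]]]'

```text
clock: 9.5
tcp_pos: [0.4515, 0.0012, 0.189]
orientation: [-1.423, 0.795, -0.792]
contact_force: [-5.5, -4.6, -0.5]
grip_width: 0.0164
```

```bash
python3 - <<'E'
from h import *
p,d,n=grip(.045,.2,bias=B); tgt(p,.045)
f=barL(.045); cv2.imwrite("pics/wrist8.png",f["image"][:,:,::-1])
E
```

```text
clock 9.5 tcp [0.4515 0.0012 0.189 ] F [-5.53 -4.59 -0.52] grip 0.01643397402451824 j [ 0.54  0.21 -0.75  2.05  0.18  0.95  0.25]
shift tool mm [-0.8 -0.8  0.5] turn deg(tool) [ 0.15 -0.02 -0.02]
bar slope L= 0.1776 n 15 height at hook bottom 0.2067430753260821 t med 0.016259934941495784
```

View pics/wrist8.png

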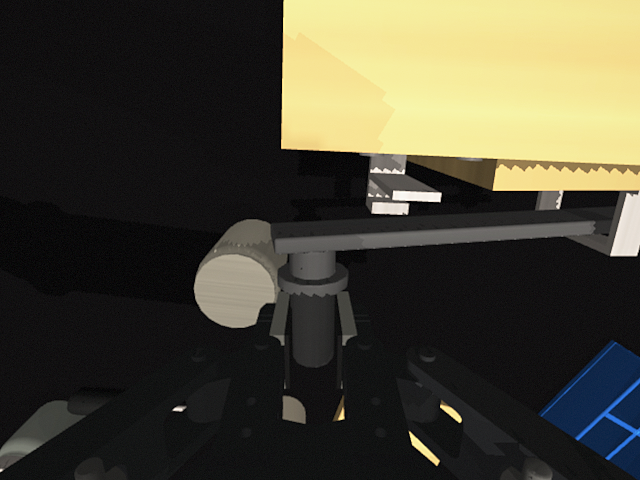

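jog_arm --motion '[[0, [-0.002, 0, -0.001], [0, 0.35, 0]], [0, [-0.002, 0, -0.0003], [0, 0.35, 0]], [0, [-0.002, 0, -0.0003], [0, 0.35, 0]], [0, [-0.002, 0, -0.0003], [0, 0.35, 0]], [0, [0, 0, 0], [0, 0, 0]], [0, [0, 0, 0], [0, 0, 0]]]'

```text
clock: 10.05
tcp_pos: [0.4465, 0.0068, 0.1892]
orientation: [-1.415, 0.812, -0.812]
contact_force: [-3.5, -5.7, -1.6]
grip_width: 0.0167
```

```bash
cat >> h.py <<'E'
def st(T):
    p,d,n=grip(T,.2,bias=B); tgt(p,T); F=np.array(r.get_obs()["contact_force"]); print("F along d",F@d,"F out n",F@n,"Fz",F[2])
    q,_,_=pose(); v=q-H; t=.058
    # door angle implied by TCP (out fixed)
    print("TCP implied T", np.arctan2(-(v@ex),v@ey)-np.arctan2(.058,.137+.165*np.cos(.2)))
E
python3 - <<'E'
from h import *
st(.018)
E
```

```text
clock 10.05 tcp [0.4465 0.0068 0.1892] F [-3.52 -5.69 -1.58] grip 0.01666141791559355 j [ 0.53  0.2  -0.76  2.06  0.17  0.95  0.21]
shift tool mm [-1.5 -0.6  0.3] turn deg(tool) [0.08 0.11 0.04]
F along d 5.906416230050697 F out n 3.1546630828070783 Fz -1.5776723190826338
TCP implied T 0.022736770712082854
```

jog_arm --motion '[[0, [-0.001, 0, -0.0005], [0, 0.19, 0]], [0, [-0.001, 0, -0.0004], [0, 0.19, 0]], [0, [0, 0, 0], [0, 0, 0]]]'

```text
clock: 10.3
tcp_pos: [0.4453, 0.0082, 0.1894]
orientation: [-1.412, 0.817, -0.818]
contact_force: [-1.5, -5.1, -2.2]
grip_width: 0.0162
```

```bash
python3 - <<'E'
from h import *
st(.012)
f=barL(.014); cv2.imwrite("pics/wrist9.png",cv2.resize(f["image"][130:290,240:460,::-1],(800,582),interpolation=cv2.INTER_CUBIC))
E
```

```text
clock 10.3 tcp [0.4453 0.0082 0.1894] F [-1.51 -5.14 -2.17] grip 0.016208460742378424 j [ 0.53  0.19 -0.76  2.06  0.16  0.94  0.21]
shift tool mm [-1.5 -0.3  0.2] turn deg(tool) [0.   0.07 0.06]
F along d 3.861651295049662 F out n 3.714261744307489 Fz -2.170952466205337
TCP implied T 0.01660329676074862
bar slope L= 0.1787 n 15 height at hook bottom 0.20711037037090993 t med 0.016340611508012286
```

View pics/wrist9.png

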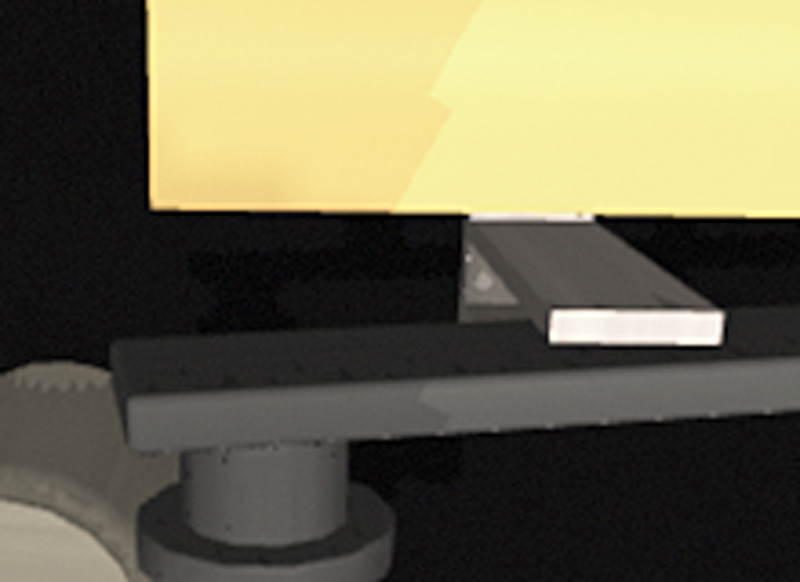

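In this close-up the bar's dark top edge is at about (600,380) and the white top end of the back plate at about (635,327). I'll measure the gap between them by depth in this single view.

```bash
cat >> h.py <<'E'
def gap():
    f=r.grab_frame("wrist");P=cloud(f);Q=P-H;a=Q@ey;b=-(Q@ex);z=P[...,2];ok=f["range_z"]>0
    w=ok&(a>.250)&(a<.278)
    bar=w&(b>0.008)&(b<.06)&(z>.200)&(z<.2305)
    pl=w&(b>0)&(b<.03)&(z>.232)&(z<.245)
    print("plate top n",pl.sum(),"b",np.percentile(b[pl],[2,50,98]).round(4) if pl.sum() else None,"z",np.median(z[pl]).round(4) if pl.sum() else None)
    if bar.sum():
        zt=np.percentile(z[bar],95); tp=bar&(z>zt-.004)
        print("bar n",bar.sum(),"ztop",zt.round(4),"top b",np.percentile(b[tp],[2,10,50,90,98]).round(4),"all b",np.percentile(b[bar],[1,50,99]).round(4))
    return f
E
python3 - <<'E'
from h import *
gap()
E
```

```text
plate top n 471 b [0.0117 0.0132 0.015 ] z 0.2337
bar n 2403 ztop 0.2301 top b [0.0118 0.0121 0.0207 0.0239 0.0247] all b [0.0116 0.019  0.0547]
```

jog_arm --motion '[[0, [-0.001, 0, -0.0004], [0, 0.19, 0]], [0, [0, 0, 0], [0, 0, 0]], [0, [0, 0, 0], [0, 0, 0]]]'

```text
clock: 10.65
tcp_pos: [0.4448, 0.0089, 0.1895]
orientation: [-1.411, 0.819, -0.821]
contact_force: [-1.4, -4.7, -2.1]
grip_width: 0.0165
```

```bash
python3 - <<'E'
from h import *
st(.010);gap();print(np.mean([r.get_obs()["contact_force"] for _ in range(3)],axis=0))
E
```

```text
clock 10.65 tcp [0.4448 0.0089 0.1895] F [-1.42 -4.71 -2.05] grip 0.016517842906103787 j [ 0.53  0.19 -0.76  2.06  0.16  0.94  0.2 ]
shift tool mm [-1.2 -0.3  0.2] turn deg(tool) [-0.02 -0.    0.06]
F along d 3.565548522299426 F out n 3.3935820836997483 Fz -2.0503042318337283
TCP implied T 0.013803638933346157
plate top n 471 b [0.0117 0.0132 0.0152] z 0.2336
bar n 2275 ztop 0.23 top b [0.0117 0.012  0.0199 0.023  0.024 ] all b [0.0116 0.0182 0.0539]
[-0.88212131 -5.31085196 -2.96334217]
```

jog_arm --motion '[[0, [-0.001, 0, -0.0004], [0, 0.19, 0]], [0, [0, 0, 0], [0, 0, 0]], [0, [0, 0, 0], [0, 0, 0]]]'

```text
clock: 10.95
tcp_pos: [0.4442, 0.0096, 0.1896]
orientation: [-1.41, 0.821, -0.824]
contact_force: [-0.2, -5.2, -2.2]
grip_width: 0.0167
```

```bash
python3 - <<'E'
from h import *
st(.007);gap()
E
```

```text
clock 10.95 tcp [0.4442 0.0096 0.1896] F [-0.2  -5.16 -2.15] grip 0.016655914386796346 j [ 0.53  0.19 -0.76  2.07  0.16  0.94  0.2 ]
shift tool mm [-1.2 -0.2  0.3] turn deg(tool) [-0.05 -0.02  0.07]
F along d 2.7122030043288508 F out n 4.395741105373374 Fz -2.150897764437667
TCP implied T 0.010616699362967358
plate top n 474 b [0.0117 0.0132 0.018 ] z 0.2336
bar n 2166 ztop 0.2301 top b [0.0117 0.0121 0.0191 0.0222 0.023 ] all b [0.0116 0.0174 0.0526]
```

jog_arm --motion '[[0, [-0.0008, 0, -0.0003], [0, 0.15, 0]], [0, [0, 0, 0], [0, 0, 0]], [0, [0, 0, 0], [0, 0, 0]]]'

```text
clock: 11.25
tcp_pos: [0.4437, 0.0102, 0.1897]
orientation: [-1.408, 0.823, -0.826]
contact_force: [-0.2, -5.3, -2.5]
grip_width: 0.0168
```

```bash
python3 - <<'E'
from h import *
st(.005);f=gap();cv2.imwrite("pics/wrist10.png",cv2.resize(f["image"][130:290,240:460,::-1],(800,582),interpolation=cv2.INTER_CUBIC))
E
```

```text
clock 11.25 tcp [0.4437 0.0102 0.1897] F [-0.21 -5.27 -2.5 ] grip 0.016793723054097175 j [ 0.53  0.19 -0.76  2.07  0.16  0.94  0.2 ]
shift tool mm [-1.1 -0.1  0.2] turn deg(tool) [-0.08 -0.06  0.08]
F along d 2.7707698758564843 F out n 4.492550524053053 Fz -2.4959085726499395
TCP implied T 0.008352079604450335
plate top n 478 b [0.0117 0.0132 0.0151] z 0.2336
bar n 2047 ztop 0.2301 top b [0.0117 0.0121 0.0187 0.0216 0.0223] all b [0.0116 0.0168 0.0228]
```

View pics/wrist10.png

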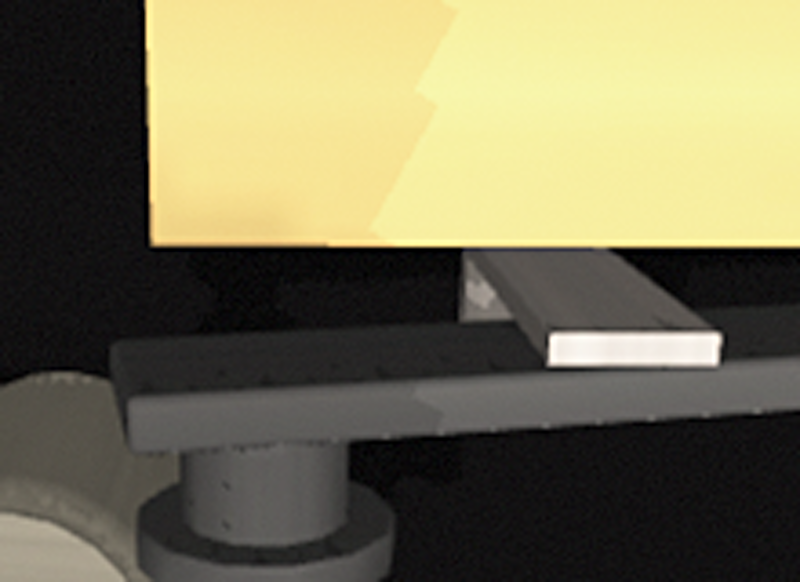

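jog_arm --motion '[[0, [-0.0006, 0, -0.0002], [0, 0.1, 0]], [0, [0, 0, 0], [0, 0, 0]], [0, [0, 0, 0], [0, 0, 0]]]'

```text
clock: 11.55
tcp_pos: [0.4434, 0.0106, 0.1897]
orientation: [-1.408, 0.824, -0.827]
contact_force: [0.2, -5.3, -2.8]
grip_width: 0.0165
```

```bash
python3 - <<'E'
from h import *
st(.003);gap()
E
```

```text
clock 11.55 tcp [0.4434 0.0106 0.1897] F [ 0.23 -5.34 -2.82] grip 0.016522577148779583 j [ 0.53  0.19 -0.76  2.07  0.16  0.94  0.19]
shift tool mm [-1.1 -0.1  0.2] turn deg(tool) [-0.09 -0.04  0.08]
F along d 2.4119064791213556 F out n 4.770275586001061 Fz -2.819112470515298
TCP implied T 0.006542692868522965
plate top n 471 b [0.0116 0.0132 0.0167] z 0.2336
bar n 1987 ztop 0.2301 top b [0.0117 0.012  0.0183 0.0211 0.0218] all b [0.0116 0.0162 0.0221]
```

jog_arm --motion '[[0, [-0.0006, 0, -0.0002], [0, 0.1, 0]], [0, [0, 0, 0], [0, 0, 0]], [0, [0, 0, 0], [0, 0, 0]]]'

```text
clock: 11.85
tcp_pos: [0.443, 0.011, 0.1897]
orientation: [-1.407, 0.825, -0.829]
contact_force: [0.2, -5.5, -2.2]
grip_width: 0.0166
```

```bash
python3 - <<'E'
from h import *
st(.001);gap()
E
```

```text
clock 11.85 tcp [0.443  0.011  0.1897] F [ 0.25 -5.48 -2.23] grip 0.01657362231579421 j [ 0.53  0.19 -0.76  2.07  0.16  0.94  0.19]
shift tool mm [-1.2 -0.   0.2] turn deg(tool) [-0.1  -0.03  0.09]
F along d 2.4550961511580476 F out n 4.908445743751348 Fz -2.2283043432125362
TCP implied T 0.004678740743743692
plate top n 447 b [0.0117 0.0131 0.0149] z 0.2336
bar n 1957 ztop 0.2301 top b [0.0117 0.012  0.018  0.0207 0.0214] all b [0.0116 0.0157 0.0216]
```

Gap to the plate is now about 0.6 mm and to the lip about 1.7 mm, with an outward force near 5 N that fits the bumper alone. Lowering in stages.

jog_arm --motion '[[0, [0, 0.0025, -0.0005], [0, 0, 0]], [0, [0, 0.0025, -0.0004], [0, 0, 0]], [0, [0, 0.0025, -0.0004], [0, 0, 0]], [0, [0, 0.0025, -0.0003], [0, 0, 0]], [0, [0, 0, 0], [0, 0, 0]]]'

```text
clock: 12.32
tcp_pos: [0.4419, 0.0101, 0.1797]
orientation: [-1.407, 0.825, -0.829]
contact_force: [-0.7, -6.4, -0.7]
grip_width: 0.0168
```

```bash
python3 - <<'E'
from h import *
st(.001);barL(.003);gap()
E
```

```text
clock 12.3167 tcp [0.4419 0.0101 0.1797] F [-0.68 -6.42 -0.73] grip 0.016838032410220916 j [ 0.52  0.2  -0.75  2.08  0.17  0.92  0.18]
shift tool mm [ -1.4 -10.    1.7] turn deg(tool) [-0.13 -0.04  0.1 ]
F along d 3.72163597175179 F out n 5.2724230806088 Fz -0.7321584523671919
TCP implied T 0.00450174497337652
bar slope L= 0.1272 n 15 height at hook bottom 0.1995769910251948 t med 0.016667816731896525
plate top n 522 b [0.0116 0.0131 0.0147] z 0.2336
bar n 2028 ztop 0.2283 top b [0.0115 0.0117 0.0119 0.0129 0.0146] all b [0.0116 0.0143 0.0216]
```

jog_arm --motion '[[0, [0, 0.0015, -0.0002], [0, 0, 0]], [0, [0, 0.0015, -0.0002], [0, 0, 0]], [0, [0, 0, 0], [0, 0, 0]]]'

```text
clock: 12.67
tcp_pos: [0.4417, 0.01, 0.177]
orientation: [-1.407, 0.825, -0.83]
contact_force: [-1.3, -5.9, 1.3]
grip_width: 0.0166
```

```bash
python3 - <<'E'
from h import *
st(.001);f=barL(.003);cv2.imwrite("pics/wrist11.png",cv2.resize(f["image"][130:290,240:460,::-1],(800,582),interpolation=cv2.INTER_CUBIC))
E
```

```text
clock 12.6667 tcp [0.4417 0.01   0.177 ] F [-1.3  -5.93  1.33] grip 0.016569020677751803 j [ 0.52  0.2  -0.75  2.09  0.18  0.91  0.18]
shift tool mm [ -1.5 -12.7   1.9] turn deg(tool) [-0.15 -0.04  0.12]
F along d 4.019852070736211 F out n 4.546828967167038 Fz 1.3277672692019358
TCP implied T 0.004666025674473745
bar slope L= 0.1114 n 15 height at hook bottom 0.197413098906752 t med 0.01630905171420426
```

View pics/wrist11.png

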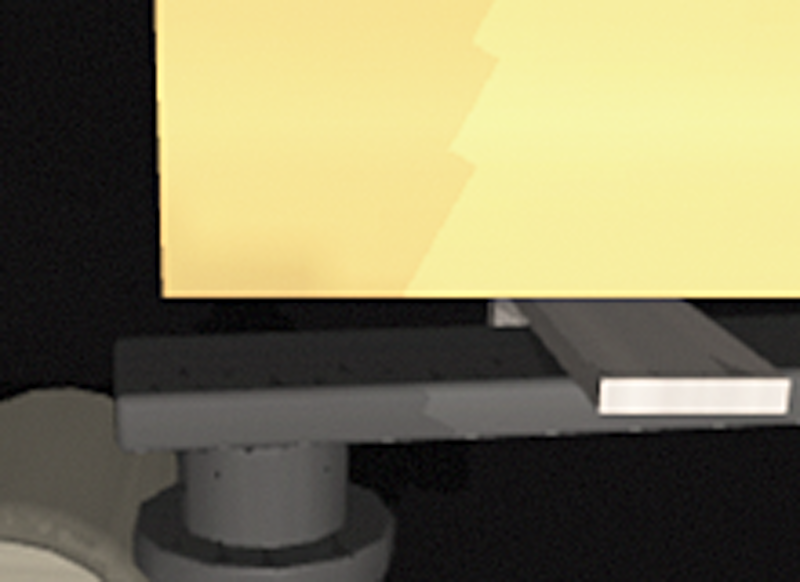

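jog_arm --motion '[[0, [0, 0.001, -0.0001], [0, 0, 0]], [0, [0, 0.001, -0.0001], [0, 0, 0]], [0, [0, 0, 0], [0, 0, 0]]]'

```text
clock: 12.97
tcp_pos: [0.4415, 0.0098, 0.175]
orientation: [-1.407, 0.825, -0.83]
contact_force: [0.4, -6.6, 0.2]
grip_width: 0.0168
```

```bash
python3 - <<'E'
from h import *
st(.001);f=barL(.003)
E
```

```text
clock 12.9667 tcp [0.4415 0.0098 0.175 ] F [ 0.4  -6.58  0.23] grip 0.016750388089597425 j [ 0.52  0.21 -0.75  2.09  0.18  0.91  0.17]
shift tool mm [ -1.5 -14.8   2.1] turn deg(tool) [-0.14 -0.04  0.12]
F along d 2.8554938141024486 F out n 5.943777546487627 Fz 0.23056405723348564
TCP implied T 0.00446960635193569
bar slope L= 0.1009 n 15 height at hook bottom 0.19597558606269488 t med 0.016272519519904372
```

jog_arm --motion '[[0, [0, 0.0015, -0.0001], [0, 0, 0]], [0, [0, 0.0015, -0.0001], [0, 0, 0]], [0, [0, 0.0015, -0.0001], [0, 0, 0]], [0, [0, 0, 0], [0, 0, 0]]]'

```text
clock: 13.35
tcp_pos: [0.4412, 0.0097, 0.1704]
orientation: [-1.407, 0.825, -0.83]
contact_force: [-0.1, -7.0, -0.1]
grip_width: 0.017
```

```bash
python3 - <<'E'
from h import *
st(.001);f=barL(.003)
E
```

```text
clock 13.35 tcp [0.4412 0.0097 0.1704] F [-0.09 -6.97 -0.11] grip 0.01698219061199662 j [ 0.52  0.21 -0.75  2.09  0.19  0.9   0.17]
shift tool mm [ -1.4 -19.4   2.5] turn deg(tool) [-0.13 -0.05  0.11]
F along d 3.4747251524736282 F out n 6.041444578437976 Fz -0.11136812607609786
TCP implied T 0.004207879716379509
bar slope L= 0.0736 n 14 height at hook bottom 0.19250545982492723 t med 0.016240161922185338
```

jog_arm --motion '[[0, [0, 0.002, -0.0001], [0, 0, 0]], [0, [0, 0.002, -0.0001], [0, 0, 0]], [0, [0, 0.002, 0], [0, 0, 0]], [0, [0, 0.002, 0], [0, 0, 0]], [0, [0, 0, 0], [0, 0, 0]]]'

```text
clock: 13.82
tcp_pos: [0.4408, 0.0095, 0.1622]
orientation: [-1.407, 0.825, -0.829]
contact_force: [-1.1, -6.7, 0.7]
grip_width: 0.0166
```

```bash
python3 - <<'E'
from h import *
st(.001);f=barL(.003)
E
```

```text
clock 13.8167 tcp [0.4408 0.0095 0.1622] F [-1.1  -6.68  0.7 ] grip 0.016565178914280144 j [ 0.51  0.22 -0.75  2.1   0.2   0.88  0.15]
shift tool mm [ -1.4 -27.5   2.9] turn deg(tool) [-0.11 -0.05  0.1 ]
F along d 4.215676666828893 F out n 5.292154335422003 Fz 0.6998950867696963
TCP implied T 0.0039203092127339245
bar slope L= 0.0274 n 14 height at hook bottom 0.18659014425423984 t med 0.017064783029063554
```

jog_arm --motion '[[0, [0, 0.001, 0], [0, 0, 0]], [0, [0, 0.001, 0], [0, 0, 0]], [0, [0, 0, 0], [0, 0, 0]]]'

```text
clock: 14.12
tcp_pos: [0.4407, 0.0094, 0.1603]
orientation: [-1.407, 0.825, -0.829]
contact_force: [-0.7, -6.0, -0.8]
grip_width: 0.0166
```

```bash
python3 - <<'E'
from h import *
st(.001);f=barL(.003)
E
```

```text
clock 14.1167 tcp [0.4407 0.0094 0.1603] F [-0.75 -6.04 -0.76] grip 0.016638949924253202 j [ 0.51  0.23 -0.75  2.11  0.2   0.88  0.15]
shift tool mm [ -1.4 -29.5   3. ] turn deg(tool) [-0.1  -0.05  0.1 ]
F along d 3.5943208706222873 F out n 4.909870578720412 Fz -0.7602664827952059
TCP implied T 0.0038292392692142185
bar slope L= 0.0168 n 14 height at hook bottom 0.18530162133559516 t med 0.01735844120543062
```

jog_arm --motion '[[0, [0, 0.0007, 0], [0, 0, 0]], [0, [0, 0, 0], [0, 0, 0]], [0, [0, 0, 0], [0, 0, 0]]]'

```text
clock: 14.42
tcp_pos: [0.4408, 0.0095, 0.1597]
orientation: [-1.407, 0.825, -0.829]
contact_force: [-0.6, -5.5, -0.1]
grip_width: 0.0168
```

```bash
python3 - <<'E'
from h import *
st(.001);f=barL(.003)
E
```

```text
clock 14.4167 tcp [0.4408 0.0095 0.1597] F [-0.55 -5.55 -0.15] grip 0.016818330470813617 j [ 0.51  0.23 -0.75  2.11  0.2   0.87  0.15]
shift tool mm [ -1.4 -30.1   3. ] turn deg(tool) [-0.1  -0.05  0.1 ]
F along d 3.1870925508909895 F out n 4.574201449823227 Fz -0.1480446120060841
TCP implied T 0.0038304538428199086
bar slope L= 0.0127 n 14 height at hook bottom 0.1847841833552231 t med 0.017499189041810973
```

jog_arm --motion '[[0, [0, 0.0008, 0], [0, 0, 0]], [0, [0, 0, 0], [0, 0, 0]], [0, [0, 0, 0], [0, 0, 0]]]'

```text
clock: 14.72
tcp_pos: [0.4408, 0.0095, 0.1589]
orientation: [-1.407, 0.825, -0.829]
contact_force: [-2.3, -6.1, 0.5]
grip_width: 0.0167
```

```bash
python3 - <<'E'
from h import *
st(.001);f=barL(.003)
E
```

```text
clock 14.7167 tcp [0.4408 0.0095 0.1589] F [-2.31 -6.07  0.53] grip 0.016663287316735182 j [ 0.51  0.23 -0.75  2.11  0.2   0.87  0.15]
shift tool mm [ -1.4 -30.9   3. ] turn deg(tool) [-0.1  -0.05  0.11]
F along d 4.972390180165518 F out n 4.177365923576579 Fz 0.5302181028391975
TCP implied T 0.0038671185287139087
bar slope L= 0.0082 n 14 height at hook bottom 0.18421191432115053 t med 0.017603811750501595
```

jog_arm --motion '[[0, [0, 0.0006, 0], [0, 0, 0]], [0, [0, 0, 0], [0, 0, 0]], [0, [0, 0, 0], [0, 0, 0]]]'

```text
clock: 15.02
tcp_pos: [0.4408, 0.0095, 0.1583]
orientation: [-1.407, 0.825, -0.829]
contact_force: [-1.2, -6.5, -0.2]
grip_width: 0.0163
```

```bash
python3 - <<'E'
from h import *
st(.001);f=barL(.003)
E
```

```text
clock 15.0167 tcp [0.4408 0.0095 0.1583] F [-1.23 -6.55 -0.21] grip 0.01626142061984672 j [ 0.51  0.23 -0.75  2.11  0.21  0.87  0.15]
shift tool mm [ -1.4 -31.4   3. ] turn deg(tool) [-0.1  -0.05  0.11]
F along d 4.266723685994344 F out n 5.118973256557115 Fz -0.20506670567452806
TCP implied T 0.0038592452185130244
bar slope L= 0.005 n 14 height at hook bottom 0.18381132712737827 t med 0.017689557465648813
```

jog_arm --motion '[[0, [0, 0.0006, 0], [0, 0, 0]], [0, [0, 0, 0], [0, 0, 0]], [0, [0, 0, 0], [0, 0, 0]]]'

```text
clock: 15.32
tcp_pos: [0.4408, 0.0094, 0.1578]
orientation: [-1.407, 0.825, -0.829]
contact_force: [-2.1, -5.7, 0.1]
grip_width: 0.0171
```

```bash
python3 - <<'E'
from h import *
st(.001);f=barL(.003)
E
```

```text
clock 15.3167 tcp [0.4408 0.0094 0.1578] F [-2.09 -5.65  0.1 ] grip 0.017077616358838844 j [ 0.51  0.23 -0.75  2.11  0.21  0.87  0.15]
shift tool mm [ -1.5 -32.    3. ] turn deg(tool) [-0.1  -0.05  0.11]
F along d 4.582758035133933 F out n 3.9172084717645754 Fz 0.09988667338585056
TCP implied T 0.004016412749026449
bar slope L= 0.0008 n 14 height at hook bottom 0.18337517761630656 t med 0.017814249787545953
```

jog_arm --motion '[[0, [0, 0.0006, 0], [0, 0, 0]], [0, [0, 0, 0], [0, 0, 0]], [0, [0, 0, 0], [0, 0, 0]]]'

```text
clock: 15.62
tcp_pos: [0.4408, 0.0094, 0.1574]
orientation: [-1.407, 0.825, -0.829]
contact_force: [-1.9, -6.5, 2.6]
grip_width: 0.0167
```

```bash
python3 - <<'E'
from h import *
st(.001);f=barL(.003);cv2.imwrite("pics/wrist12.png",f["image"][:,:,::-1])
E
```

```text
clock 15.6167 tcp [0.4408 0.0094 0.1574] F [-1.85 -6.51  2.64] grip 0.01666188779228816 j [ 0.51  0.23 -0.75  2.11  0.21  0.87  0.15]
shift tool mm [ -1.4 -32.4   3. ] turn deg(tool) [-0.08 -0.05  0.12]
F along d 4.792290970409238 F out n 4.782826882108295 Fz 2.6431090078045822
TCP implied T 0.00398914563190092
bar slope L= 0.0005 n 14 height at hook bottom 0.1832741349605719 t med 0.017917786144931582
```

View pics/wrist12.png

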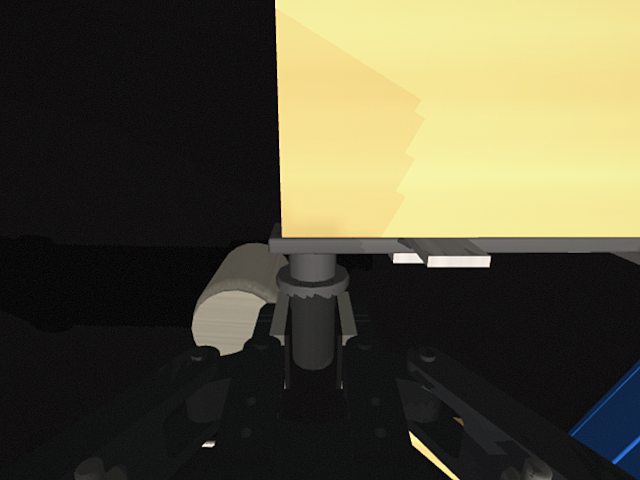

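The bar has stopped following (L ≈ 0) and Fz has stepped up to 2.6 N, so it is on the shelf. The lip top shows at (405,258), in front of the bar. Before letting go I'll ease the door out so the bar settles on the lip without a snap.

jog_arm --motion '[[0, [0.0004, -0.0002, -0.0002], [0, 0, 0]], [0, [0.0004, 0, -0.0002], [0, -0.1, 0]], [0, [0, 0, 0], [0, 0, 0]]]'

```text
clock: 15.92
tcp_pos: [0.441, 0.0091, 0.1575]
orientation: [-1.407, 0.823, -0.828]
contact_force: [-0.1, -5.1, 1.4]
grip_width: 0.017
```

```bash
python3 - <<'E'
from h import *
st(.004)
E
```

```text
clock 15.9167 tcp [0.441  0.0091 0.1575] F [-0.1  -5.06  1.38] grip 0.016986590486235645 j [ 0.51  0.23 -0.75  2.11  0.21  0.87  0.15]
shift tool mm [ -1.  -32.3   3.1] turn deg(tool) [-0.14 -0.09  0.09]
F along d 2.5662216555941373 F out n 4.36358234055714 Fz 1.3760056792673119
TCP implied T 0.00532331898566335
```

jog_arm --motion '[[0, [0.0004, 0, -0.0002], [0, 0, 0]], [0, [0.0004, 0, -0.0002], [0, -0.1, 0]], [0, [0, 0, 0], [0, 0, 0]]]'

```text
clock: 16.17
tcp_pos: [0.4411, 0.009, 0.1575]
orientation: [-1.407, 0.822, -0.825]
contact_force: [2.3, -3.1, 0.6]
grip_width: 0.0165
```

```bash
python3 - <<'E'
from h import *
st(.004);barL(.006)
E
```

```text
clock 16.1667 tcp [0.4411 0.009  0.1575] F [ 2.3  -3.15  0.58] grip 0.016525245765416648 j [ 0.51  0.23 -0.75  2.11  0.21  0.87  0.15]
shift tool mm [ -1.1 -32.3   3.2] turn deg(tool) [-0.17  0.06  0.04]
F along d -0.4626776713911744 F out n 3.8725107701899333 Fz 0.5774962936108492
TCP implied T 0.005710414572739714
bar slope L= 0.0006 n 14 height at hook bottom 0.183299832383596 t med 0.01766372350839914
```

jog_arm --motion '[[0, [0.0004, 0, 0], [0, 0, 0]], [0, [0.0004, 0, 0], [0, -0.1, 0]], [0, [0, 0, 0], [0, 0, 0]]]'

```text
clock: 16.47
tcp_pos: [0.4411, 0.0088, 0.1574]
orientation: [-1.408, 0.82, -0.823]
contact_force: [3.3, 0.8, 3.0]
grip_width: 0.0168
```

```bash
python3 - <<'E'
from h import *
st(.004);barL(.006)
E
```

```text
clock 16.4667 tcp [0.4411 0.0088 0.1574] F [3.26 0.82 3.  ] grip 0.01678135246246089 j [ 0.51  0.23 -0.75  2.11  0.21  0.87  0.16]
shift tool mm [ -1.3 -32.4   3.2] turn deg(tool) [-0.15  0.19  0.  ]
F along d -3.2462914280815203 F out n 0.8786761349172122 Fz 2.997708034005385
TCP implied T 0.006313492392074127
bar slope L= -0.0003 n 14 height at hook bottom 0.18321216473424332 t med 0.017388714868861153
```

jog_arm --motion '[[0, [0.0004, 0, 0], [0, 0, 0]], [0, [0.0004, 0, 0], [0, -0.1, 0]], [0, [0, 0, 0], [0, 0, 0]]]'

```text
clock: 16.77
tcp_pos: [0.4415, 0.0083, 0.1574]
orientation: [-1.408, 0.819, -0.821]
contact_force: [4.4, 3.7, 4.3]
grip_width: 0.0162
```

```bash
python3 - <<'E'
from h import *
st(.004);barL(.006)
E
```

```text
clock 16.7667 tcp [0.4415 0.0083 0.1574] F [4.44 3.69 4.28] grip 0.016175950663605537 j [ 0.51  0.23 -0.75  2.11  0.21  0.87  0.16]
shift tool mm [ -1.9 -32.4   3.1] turn deg(tool) [-0.16  0.32 -0.  ]
F along d -5.682762523725255 F out n -1.0435366668445691 Fz 4.278589944186386
TCP implied T 0.008289329077286717
bar slope L= 0.0016 n 14 height at hook bottom 0.183109217922814 t med 0.016877250834011565
```

jog_arm --motion '[[0, [-0.0002, -0.0002, 0.0004], [0, 0.1, 0]], [0, [0, -0.0002, 0.0002], [0, 0.1, 0]], [0, [0, 0, 0], [0, 0, 0]]]'

```text
clock: 17.07
tcp_pos: [0.4416, 0.0083, 0.1574]
orientation: [-1.408, 0.822, -0.824]
contact_force: [4.7, 1.5, 2.0]
grip_width: 0.0168
```

```bash
python3 - <<'E'
from h import *
st(.004);barL(.006)
E
```

```text
clock 17.0667 tcp [0.4416 0.0083 0.1574] F [4.68 1.51 1.98] grip 0.016831067118404725 j [ 0.51  0.23 -0.75  2.11  0.21  0.87  0.16]
shift tool mm [ -2.  -32.3   3.1] turn deg(tool) [-0.1   0.1   0.01]
F along d -4.822233976954085 F out n 0.9784788861331418 Fz 1.980966936519083
TCP implied T 0.008504576976178846
bar slope L= 0.0012 n 14 height at hook bottom 0.18313030832970736 t med 0.01689872061143883
```

Forces are small in all axes, and the bar is resting on the shelf and lip. Opening.

jog_arm --motion '[[0.3, [0, 0, 0], [0, 0, 0]], [0.4, [0, 0, 0], [0, 0, 0]], [0.6, [0, 0, 0], [0, 0, 0]], [1, [0, 0, 0], [0, 0, 0]], [1, [0, 0, 0], [0, 0, 0]], [1, [0, 0, 0], [0, 0, 0]], [1, [0, 0, 0], [0, 0, 0]], [1, [0, 0, 0], [0, 0, 0]]]'

```text
clock: 17.78
tcp_pos: [0.4407, 0.0076, 0.1572]
orientation: [-1.409, 0.824, -0.823]
contact_force: [0.3, -0.3, -0.2]
grip_width: 0.0852
```

```bash
python3 - <<'E'
from h import *
st(.004);f=barL(.006);cv2.imwrite("pics/wrist13.png",f["image"][:,:,::-1])
E
```

```text
clock 17.7833 tcp [0.4407 0.0076 0.1572] F [ 0.26 -0.3  -0.16] grip 0.08522661090613418 j [ 0.51  0.23 -0.75  2.11  0.21  0.87  0.16]
shift tool mm [ -2.1 -32.6   4. ] turn deg(tool) [ 0.01  0.07 -0.  ]
F along d -0.08414644237507729 F out n 0.38754252427864416 Fz -0.1613819052120973
TCP implied T 0.00822443950706353
bar slope L= 0.0015 n 14 height at hook bottom 0.18312307323329768 t med 0.01680390717652177
```

View pics/wrist13.png

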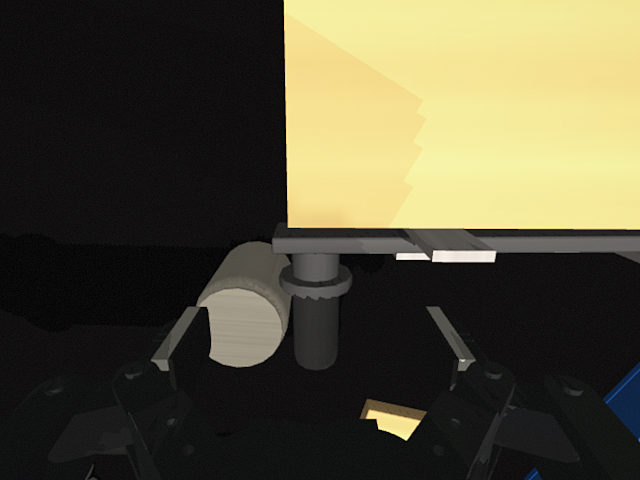

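The jaws are open (165 and 465) and clear of the peg at (316,330). The bar stayed level with zero force. Retreating upward, then outward.

jog_arm --motion '[[1, [0, -0.008, 0], [0, 0, 0]], [1, [0, -0.015, 0], [0, 0, 0]], [1, [0, -0.02, 0], [0, 0, 0]], [1, [0, -0.025, 0], [0, 0, 0]], [1, [0, -0.025, 0], [0, 0, 0]], [1, [0, -0.025, 0], [0, 0, 0]], [1, [0, -0.02, 0], [0, 0, 0]], [1, [0.02, 0, 0], [0, 0, 0]], [1, [0.02, 0, 0], [0, 0, 0]], [1, [0.02, 0, 0], [0, 0, 0]]]'

```text
clock: 18.67
tcp_pos: [0.4707, -0.0461, 0.2956]
orientation: [-1.41, 0.823, -0.824]
contact_force: [0.9, -0.1, 0.4]
grip_width: 0.0852
```

jog_arm --motion '[[1, [0.03, 0, 0], [0, 0, 0]], [1, [0.03, 0, 0], [0, 0, 0]], [1, [0.03, 0, 0], [0, 0, 0]], [1, [0.03, 0, 0], [0, 0, 0]], [1, [0.03, 0, 0], [0, 0, 0]], [1, [0.03, 0, 0], [0, 0, 0]], [1, [0, 0, 0], [0, 0, 0]], [1, [0, 0, 0], [0, 0, 0]]]'

```text
clock: 19.33
tcp_pos: [0.5581, -0.2045, 0.2929]
orientation: [-1.408, 0.83, -0.824]
contact_force: [-0.3, 0.6, 0.5]
grip_width: 0.0854
```

```bash
python3 - <<'E'
from h import *
st(.004)
for k in ["wrist","scene","top"]:
    f=r.grab_frame(k);cv2.imwrite(f"pics/{k}14.png",f["image"][:,:,::-1])
    P=cloud(f);Q=P-H;a=Q@ey;b=-(Q@ex);z=P[...,2];ok=f["range_z"]>0
    m=ok&(a>.14)&(a<.315)&(b>.008)&(b<.034)&(z>.195)&(z<.235)
    if m.sum()>30:
        X=[];Y=[];W=[]
        for s in np.arange(.15,.31,.01):
            kk=m&(a>=s)&(a<s+.01)
            if kk.sum()>4: X.append(s+.005);Y.append(np.percentile(z[kk],90));W.append(np.median(b[kk]))
        print(k,len(X),"slope L",np.polyfit(X,Y,1)[0].round(4),"b slope T",np.polyfit(X,W,1).round(4),"z",np.round(Y,4))
E
```

```text
clock 19.3333 tcp [ 0.5581 -0.2045  0.2929] F [-0.34  0.56  0.47] grip 0.0854293383452522 j [ 0.72  0.34 -0.61  1.62  0.2   1.25  0.58]
shift tool mm [-244.3  103.9    5. ] turn deg(tool) [ 0.12 -0.18 -0.17]
F along d 0.02457871868931285 F out n -0.651034123650673 Fz 0.47211791582104545
TCP implied T 0.5948322028132136
scene 16 slope L -0.0171 b slope T [0.0063 0.0202] z [0.2078 0.2063 0.2272 0.2265 0.205  0.2063 0.2062 0.2064 0.2072 0.2067
 0.231  0.2316 0.2077 0.207  0.2047 0.2067]
top 16 slope L -0.0445 b slope T [0.0231 0.0172] z [0.2081 0.2109 0.228  0.2294 0.2101 0.2095 0.21   0.2078 0.2087 0.2086
 0.2107 0.2288 0.2126 0.2096 0.2066 0.2062]
```

View pics/wrist14.png

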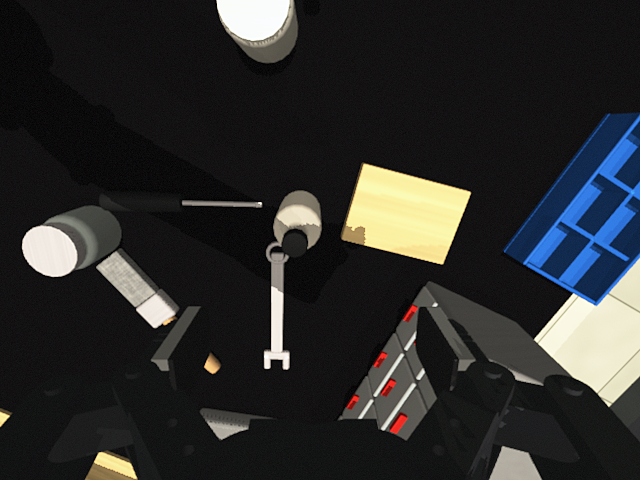

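View pics/scene14.png

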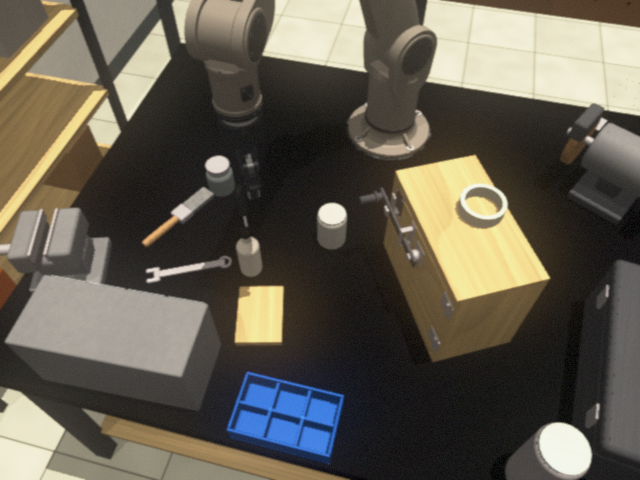

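The scene view shows the door shut, and the bar level at z ≈ 0.206 along its length, lying in the keep near (395,205). The tin, tape roll and other items are where they were, and the arm is clear. Handing in.

```bash
python3 - <<'E'
from bench import r
print(r.hand_in(), r.get_obs()["clock"])
E
```

```text
the job is handed in; nothing more can be done
the job is handed in; nothing more can be done
```

I closed and latched the cupboard door and handed the job in about 19 s into the 66 s. `hand_in` gives no verdict, so success rests on my own checks below.

**What I did:** I gripped the knob from above and raised the bar to about 0.18–0.2 rad. I swung the door in with the bar above the lip and pressed it in against the bumper with about 5 N. Then I lowered the bar onto the shelf in small steps, eased it out until it rested on the lip, and let go.

**Last checks:**
- **Latch:** after release the wrist camera read a bar slope of 0.0015 rad, and it stayed level. After I backed away, the scene view showed its top edge level at about 0.206 m. A straight-line fit of that edge gave -0.017 rad (scene) and -0.045 rad (top), but both fits were spoiled by the bracket and hook points mixed in.
- **Door:** the bar's line in the scene camera gives about 0.006 rad. The top camera gave 0.023 rad, less reliable for the same reason; both are below 0.06.
- **Forces:** I saw at most about 8 N at the wrist, sampled at the end of each move, so a brief peak in between would not show. The reading is about zero now, and the robot touches nothing.
- **Other items:** the tin, tape roll and other items look unmoved when I compare the camera views by eye.

**What failed or disagreed:**
- **First grasp:** it closed on nothing above the peg. The cameras put the fingertips about 23 mm behind the reported TCP, not 19 mm ahead as stated. I went 38 mm lower and the second grasp held.
- **Bar angle while raised:** the hand position implied 0.20 rad and the camera read about 0.18. Both are above the 0.13 needed to pass the lip.

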